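# Make up a pipe-clamp set at the packing bench

## Task

Make up one pipe-clamp set: in the cardboard kit tray, on the weld plate that is already there, stack the jaw half that lies groove-up, then the jaw half that lies groove-down so that the grooves close to a round bore, then the short cover plate, each lying flat, centred and in line with the piece below. Lay both hex bolts flat in the white counting pan, ready for bagging. The set needs only one weld plate, so leave the second one where it lies on the bench.

Things in the scene. Friction and masses are not known exactly. Their poses are not given: they have to be found in the camera images.
- kit_tray: Shallow open tray of brown cardboard, fixed to the bench, 190 (x) x 130 (y) x 22 (z) mm, walls and floor 3 mm. Origin at the centre of its underside, x along its length, z up. It stands left or right of the loose parts, the pan on the other side.
- pan: Shallow open white plastic counting pan, fixed to the bench, 160 (x) x 130 (y) x 24 (z) mm, walls and floor 3 mm, with a thin lip 6 mm wide all round. Origin at the centre of its underside, x along its length, z up.
- weld_plate: The weld plate already in the kit tray, loose on the tray's floor, roughly along the tray: steel weld plate, 113 (x) x 40 (y) x 10 (z) mm, 0.35 kg, two dark bolt holes 45 mm apart. Origin at the centre of its underside, x along its length, z up. The clamp is built on it. A half turn about z changes nothing.
- lower_jaw: Grey plastic clamp-jaw half, 74 (x) x 40 (y) x 24 (z) mm, 60 g, half-round groove of 10.7 mm radius along y across its middle. Lies with the groove facing up and goes on the weld plate just so. At mid-length its long side faces are solid only from the underside to 13 mm up. Origin at the centre of its underside, z up. A half turn about z changes nothing.
- upper_jaw: Grey plastic clamp-jaw half, 74 (x) x 40 (y) x 24 (z) mm, 60 g, half-round groove of 10.7 mm radius along y across its middle. Lies with the groove facing down (flat top, two bolt holes, three moulded lines) and goes on the other half just so. At mid-length its long side faces are solid only from 11 to 24 mm up. Origin at the centre of its underside, z up. A half turn about z changes nothing.
- cover_plate: The clamp's cover plate: flat steel, 74 (x) x 40 (y) x 8 (z) mm, 0.18 kg, two dark bolt holes 45 mm apart; much shorter than the weld plates. Origin at the centre of its underside, x along its length, z up. A half turn about z changes nothing.
- bolt_a: M10 x 70 hex bolt, steel, 55 g, lying on its side: round shank 10 mm thick, 70 mm long; hex head 17 mm across flats, 6.4 mm thick. Origin on its axis at mid-length (76.4 mm overall), 7 mm above the surface it lies on; x along the shank, head at -x (it dips 0.05 rad to the tip). The two bolts are alike; they go in the pan, one beside the other.
- bolt_b: M10 x 70 hex bolt, steel, 55 g, lying on its side: round shank 10 mm thick, 70 mm long; hex head 17 mm across flats, 6.4 mm thick. Origin on its axis at mid-length (76.4 mm overall), 7 mm above the surface it lies on; x along the shank, head at -x (it dips 0.05 rad to the tip). The two bolts are alike; they go in the pan, one beside the other.
- spare_plate: A second weld plate, flat on the bench among the loose parts, not wanted: steel weld plate, 113 (x) x 40 (y) x 10 (z) mm, 0.35 kg, two dark bolt holes 45 mm apart. Origin at the centre of its underside, x along its length, z up.

How it is judged:
By the outcome, as a careful person would: the job done as asked, in the order asked, and still so for the second after the job is handed in, with the robot touching nothing.
It also fails if it takes over 128 s, if anything falls off the work surface, if the arm or the gripper's body presses on something with over 40 N, if the wrist force passes 120 N, or if a joint passes its speed limit or range.

## Robot

A 6-joint arm with a two-finger parallel gripper is mounted at the origin on the work surface. World frame = base frame: x ahead of the robot, y to its left, z up, the work surface at z = 0. Lengths are in mm, angles in rad, forces in N, time in s.
With the tool pointing down it reaches from about 350 to 975 mm from the base axis. Payload 7.1 kg.
Tool frame: the origin (TCP) lies on the front face of the gripper's body, between the roots of the fingers; the fingertips stand 80 mm ahead of it and the grasp point (between the pads) lies 61 mm ahead of it (ctrl.tcp_to_grasp is the distance from the TCP to the grasp point, in mm); z points along the fingers, y is the direction in which the jaws open and shut (so a half turn about z gives the same grasp; the last joint's range is limited). The gripper opens to 88 mm and grips with 3 to 60 N. Pads are 20 mm wide; open, the fingers measure 115 mm over their backs; the gripper's body (75 mm by 178 mm) begins 61 mm behind the grasp point.
Start: joints at [1.25, 0.423, 1.63, -0, 1.089, -0.019], TCP at [185.743, 596.745, 302.675] pointing down, gripper open.
Joint ranges: [-3, 3], [-0.9, 2.11], [0.09, 2.58], [-1.31, 4.45], [0.11, 2.69], [-2.54, 2.54]. Speed limits (rad/s): [2.39, 2.39, 3.01, 3.14, 3.14, 3.14].

## Interface

Orientations are given as a rotation vector (axis times angle).
In Python, from workcell import telemetry, get_image, ctrl gives the robot as it stands.
- The arm moves only by the tool send_rows, never from a script. Its argument "rows" is a list of rows, each a list of 5 numbers: the shift along the tool's x, y, z in m, then the turn about the tool's z in rad, then the opening, from -1 (shut) to 1 (fully open). A call has 1 to 5 rows; each row shifts and turns the commanded pose from where the row before left it, along the tool's axes as they then stand; what a row does not reach is not made up. A row lasts 1/10 s, in which the tool goes at most 50 mm and 8.59 degrees, less where a joint would pass 70% of its speed; a pose out of reach is approached as far as the arm can. A call with a gripper value outside its range is refused whole. The fingers move at their own pace and stop on an object; the grip force is fixed at half the most. Time passes only in rows, so rows that do not move let the fingers close. It gives the time, the measured TCP pose, the force and the opening at its end, in the units of the state.
- telemetry.get_obs(): the state, without advancing time (a new reading comes with each control period).
- get_image(name): name is "scene" or "top"; returns a dict with "color" (384x512x3 uint8, blue, green, red), "z_map" (384x512 float32, mm along the optical axis (not along the pixel's ray), 0 where there is no reading), "camera_matrix" (3x3 intrinsics, pixels), "rvec" (rotation vector, rad) and "tvec" (3), from world to camera coordinates, as OpenCV has them. Camera axes: x right, y down, z forward; pixel columns grow to the right and rows downward; lengths in mm; the calibration is good to about 2 mm. A picture is of the moment at which its call begins.
- ctrl.close_job(): hands the job in, once; it reports no verdict.
The state is a dict: "t": time; "qpos": joint angles; "qvel": joint speeds; "joint_torque": joint torques, N m; "ee_pos": TCP position; "orientation": TCP orientation; "ft_force": force on the tool from outside, world axes, zero at the start; "moment": the same for the moment, N m; "width": finger opening in mm.
Only numpy, scipy, OpenCV 4.12 (cv2) and the standard library are available. Lean on these libraries where they do the work, as an engineer would, in place of code of your own. Each camera call takes 0.05 s, during which the arm holds its last target.

## Working session

There is one attempt and no reset: what is moved stays moved. The work goes in short steps, Python scripts to look and compute and a tool call to move; the robot and the scene stay as the last step left them, time stands still between calls to the robot, and variables do not carry over. Pictures are saved under pics/ and viewed, and the job is handed in when it is done.

Besides the shell and the picture viewer there is one more tool, called after "Call:" as name(argument=value, ...), one argument or row to a line, values as JSON. send_rows: Moves the arm, as the interface text tells. Its arguments: {"type":"object","properties":{"rows":{"type":"array"}},"required":["rows"]}

```bash
ls; mkdir -p pics; python3 - <<'E'
from workcell import telemetry, get_image, ctrl
import cv2
o=telemetry.get_obs()
print({k:(v if not hasattr(v,'round') else v) for k,v in o.items()})
print(ctrl.tcp_to_grasp)
for n in ("top","scene"):
    d=get_image(n); cv2.imwrite(f"pics/{n}0.png",d["color"]); print(n,d["camera_matrix"],d["rvec"],d["tvec"])
E
```

```text
pics
{'t': 0.0, 'qpos': array([ 1.25002147e+00,  4.23839951e-01,  1.63071166e+00, -4.66598669e-07,
        1.08862253e+00, -1.89747828e-02]), 'qvel': array([ 2.07461553e-04,  1.65157050e-03, -5.75131606e-04,  3.23270063e-04,
       -3.14664203e-05, -7.09640828e-04]), 'joint_torque': array([ 1.57900737e-03, -5.44625902e+01, -2.73673171e+01,  6.45114155e-02,
        2.27497896e-02, -9.62155173e-05]), 'ee_pos': array([185.59222969, 596.33412122, 301.89366121]), 'orientation': array([-4.72228735e-01, -3.10562734e+00,  2.44832589e-03]), 'ft_force': array([0.09704667, 0.62385542, 0.48112767]), 'moment': array([-0.00946796,  0.00364333, -0.0247278 ]), 'width': 87.58875858881296}
61.3
top [[370.26101293   0.         255.68183134]
 [  0.         370.26101293 188.0142347 ]
 [  0.           0.           1.        ]] [ 2.16641647 -2.18105635  0.13740973] [-16.36123667 568.99942104 905.99577866]
scene [[359.59281548   0.         258.67433259]
 [  0.         359.59281548 192.75155843]
 [  0.           0.           1.        ]] [ 2.16750154  1.35299985 -0.43634943] [-258.08262156 -381.68874135 1171.08115225]
```

```bash
python3 - <<'E'
import cv2
for n in ("top","scene"):
    a=cv2.imread(f"pics/{n}0.png"); cv2.imwrite(f"pics/{n}0b.png",cv2.resize(a,(800,600),interpolation=cv2.INTER_CUBIC))
E
```

```text
(no output)
```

View pics/top0b.png

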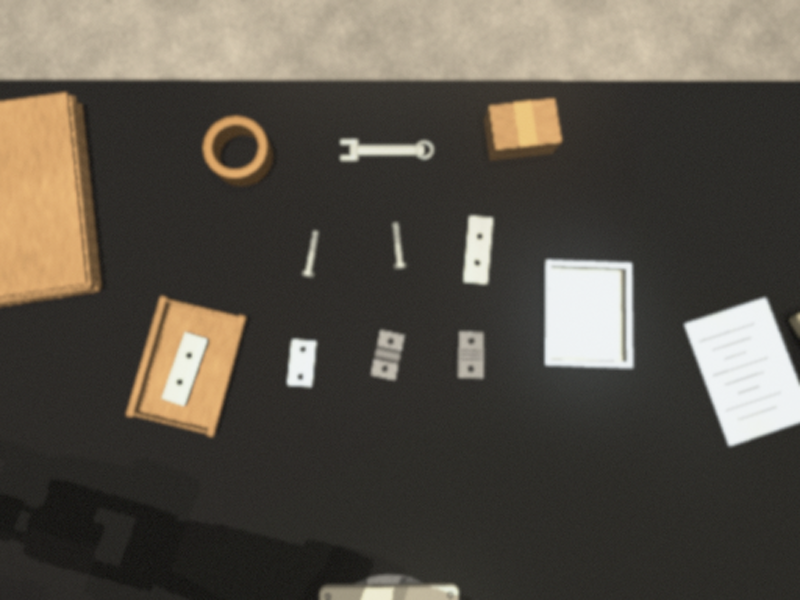

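View pics/scene0b.png

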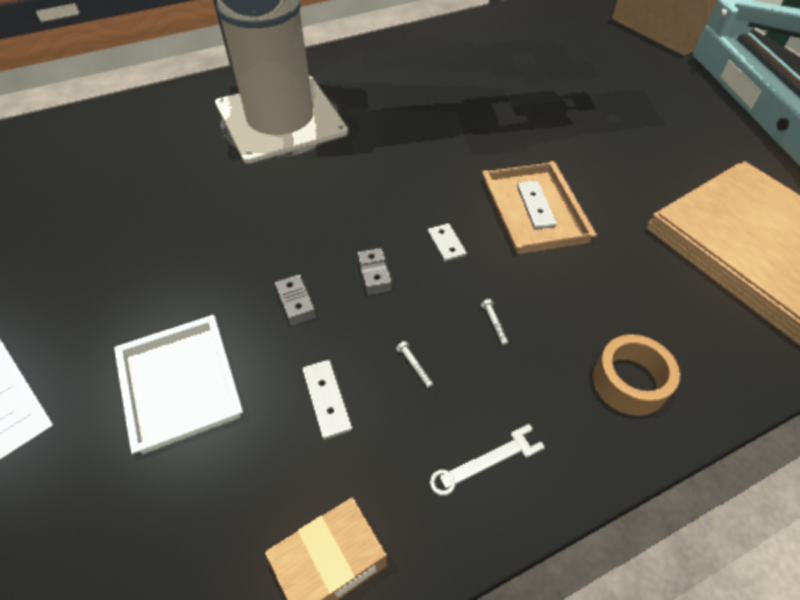

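```bash
cat > h.py <<'E'
import numpy as np, cv2
from workcell import telemetry, get_image, ctrl
def cam(d):
    R,_=cv2.Rodrigues(np.array(d["rvec"],float)); t=np.array(d["tvec"],float).ravel(); return R,t,np.array(d["camera_matrix"])
def cloud(d):
    R,t,K=cam(d); z=d["z_map"]; v,u=np.mgrid[:z.shape[0],:z.shape[1]]
    c=np.stack([(u-K[0,2])/K[0,0]*z,(v-K[1,2])/K[1,1]*z,z],-1)
    w=(c-t)@R; w[z==0]=np.nan; return w
def p2w(d,u,v,z):
    R,t,K=cam(d); r=R.T@np.array([(u-K[0,2])/K[0,0],(v-K[1,2])/K[1,1],1]); o=-R.T@t
    return o+r*(z-o[2])/r[2]
def w2p(d,P):
    R,t,K=cam(d); c=np.atleast_2d(P)@R.T+t; q=c@K.T; return q[:,:2]/q[:,2:]
E
python3 - <<'E'
from h import *
for n in("top","scene"):
    d=get_image(n); w=cloud(d)
    np.savez(f"{n}0.npz",**{k:np.array(v) for k,v in d.items()})
    R,t,K=cam(d); print(n,"cam at",-R.T@t, (d["z_map"]==0).mean())
    z=w[...,2]
    tbl=(d["color"].max(-1)<60)&(abs(z)<30); print("table z",np.nanmean(z[tbl]),np.nanstd(z[tbl]))
    h=np.clip(np.nan_to_num(z)*4+40,0,255).astype(np.uint8)
    cv2.imwrite(f"pics/{n}h.png",cv2.resize(h,(800,600)))
E
```

```text
top cam at [467.28693469  -3.37983175 962.54240403] 0.004079182942708333
table z -1.529581308133347 1.7257383924186247
scene cam at [1014.01116242 -222.185425    711.43446599] 0.0038909912109375
table z 0.04007859207175015 2.001165948445418
```

View pics/toph.png

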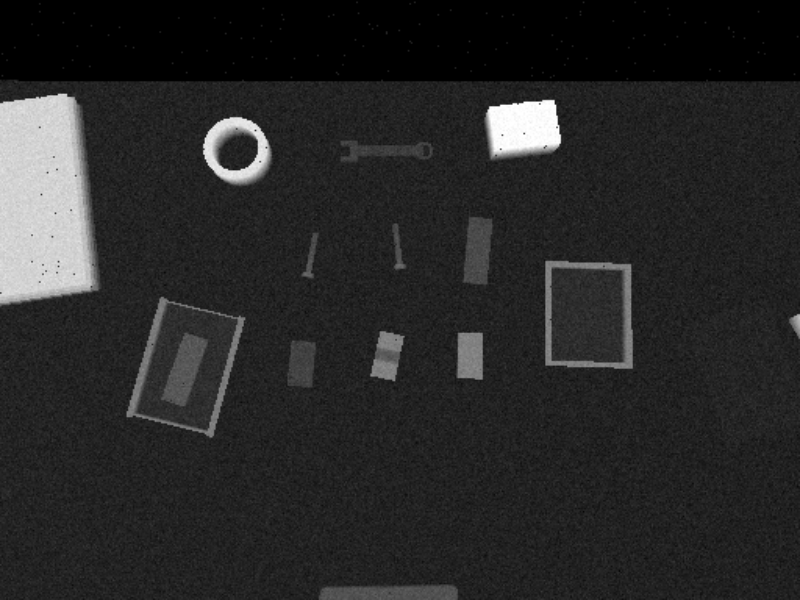

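```bash
cat > fit.py <<'E'
from h import *
from scipy.optimize import minimize
S=4
def corners(x,y,a,dims,z0):
    L,W,H=dims; c,s=np.cos(a),np.sin(a)
    return np.array([[x+c*i*L/2-s*j*W/2,y+s*i*L/2+c*j*W/2,z0+k*H] for i in(-1,1) for j in(-1,1) for k in(0,1)])
def render(d,P,off,shape):
    q=(w2p(d,P)-off+0.5)*S-0.5
    m=np.zeros(shape,np.uint8); h=cv2.convexHull(q.astype(np.float32))
    cv2.fillConvexPoly(m,np.round(h*16).astype(np.int32),255,cv2.LINE_AA,4); return m.astype(float)/255
def fitbox(d,dims,z0,guess,bright=True,thr=None,sat=False):
    P=corners(*guess,dims,z0); q=w2p(d,P); lo=np.floor(q.min(0)-8).astype(int); hi=np.ceil(q.max(0)+8).astype(int)
    img=d["color"][lo[1]:hi[1],lo[0]:hi[0]].astype(np.float32)
    g=(img[...,0] if sat else img.mean(-1))   # blue channel separates white/grey from cardboard
    g=cv2.resize(g,None,fx=S,fy=S,interpolation=cv2.INTER_CUBIC)
    m0=render(d,P,lo,g.shape)
    a=np.median(g[m0>.5]); b=np.median(g[m0<.5]); T=(a+b)/2 if thr is None else thr
    m=(g>T).astype(np.uint8)
    n,l,st,_=cv2.connectedComponentsWithStats(m); k=1+np.argmax(st[1:,4]) if n>1 else 0
    # fill holes
    cs,_=cv2.findContours((l==k).astype(np.uint8),cv2.RETR_EXTERNAL,cv2.CHAIN_APPROX_NONE); mm=np.zeros_like(m); cv2.drawContours(mm,cs,-1,1,-1)
    mm=mm.astype(float)
    f=lambda p: abs(render(d,corners(p[0],p[1],p[2],dims,z0),lo,g.shape)-mm).sum()/mm.sum()
    best=None
    for da in(-.15,0,.15):
        r=minimize(f,[guess[0],guess[1],guess[2]+da],method="Nelder-Mead",options=dict(initial_simplex=np.array([[0,0,0],[6,0,0],[0,6,0],[0,0,.12]])+[guess[0],guess[1],guess[2]+da],xatol=.05,fatol=1e-5))
        if best is None or r.fun<best.fun: best=r
    return best.x,best.fun
def cylpts(d,u,v,z): return p2w(d,u,v,z)[:2]
E
python3 - <<'E'
from fit import *
D={n:dict(np.load(f"{n}0.npz")) for n in("top","scene")}
k=512/800.
items={ # 800x600 pixel ends along length, dims, z0
'weld':((198,333),(172,404),(113,40,10),3,True),
'spare':((480,216),(476,284),(113,40,10),0,False),
'cover':((303,340),(300,387),(74,40,8),0,False),
'lower':((393,331),(383,379),(74,40,24),0,False),
'upper':((471,331),(471,379),(74,40,24),0,False),
'tray':((205,305),(170,428),(190,130,22),0,False),
'pan':((589,262),(589,367),(160,130,24),0,False)}
for n,(a,b,dims,z0,sat) in items.items():
    zt=z0+dims[2]
    A=p2w(D['top'],a[0]*k,a[1]*k,zt);B=p2w(D['top'],b[0]*k,b[1]*k,zt)
    g=[*(A+B)[:2]/2,np.arctan2(*(A-B)[[1,0]])]
    print(n,'guess',np.round(g,2),'len',np.linalg.norm(A-B).round())
    for c in D:
        x,f=fitbox(D[c],dims,z0,g,sat=sat); print('   ',c,np.round(x,3),round(f,3))
E
```

```text
weld guess [ 4.5163e+02  3.2741e+02 -3.2000e-01] len 120.0
    top [ 4.51917e+02  3.30623e+02 -3.18000e-01] 0.117
    scene [ 4.44016e+02  3.35392e+02 -3.53000e-01] 0.25
spare guess [ 6.4452e+02 -1.5261e+02 -8.0000e-02] len 116.0
    top [ 6.46387e+02 -1.52439e+02 -1.09000e-01] 0.026
    scene [ 6.42676e+02 -1.52278e+02 -1.06000e-01] 0.053
cover guess [ 4.5790e+02  1.4039e+02 -5.0000e-02] len 76.0
    top [ 4.59819e+02  1.41827e+02 -8.80000e-02] 0.033
    scene [ 4.55385e+02  1.42705e+02 -1.27000e-01] 0.138
lower guess [ 4.7059e+02 -1.0400e+00 -2.1000e-01] len 79.0
    top [ 4.71586e+02  5.70000e-01 -2.22000e-01] 0.056
    scene [ 4.56186e+02  4.81100e+00 -2.39000e-01] 0.271
upper guess [ 4.6957e+02 -1.3518e+02 -2.0000e-02] len 77.0
    top [ 4.70712e+02 -1.35677e+02 -4.90000e-02] 0.058
    scene [ 4.54967e+02 -1.33150e+02 -4.00000e-02] 0.227
tray guess [ 4.5570e+02  3.2023e+02 -2.5000e-01] len 202.0
    top [ 4.58962e+02  3.28812e+02 -2.42000e-01] 0.055
    scene [ 4.41755e+02  3.32022e+02 -2.35000e-01] 0.284
pan guess [ 5.3462e+02 -3.2997e+02 -4.0000e-02] len 172.0
    top [ 5.32397e+02 -3.31601e+02 -7.30000e-02] 0.122
    scene [ 5.30749e+02 -3.35100e+02 -4.70000e-02] 0.077
```

```bash
python3 - <<'E'
from fit import *
D={n:dict(np.load(f"{n}0.npz")) for n in("top","scene")}
G={'weld':(452,330.6,-.318,113,40,13,8),'spare':(646.4,-152.4,-.109,113,40,10,5),'cover':(459.8,141.8,-.088,74,40,8,4),'lower':(471.6,.6,-.222,74,40,24,13),'upper':(470.7,-135.7,-.049,74,40,24,18),
'boltL':(645,105,0,100,30,7,4),'boltR':(645,0,0,100,30,7,4)}
for n,(x,y,a,L,W,zt,zc) in G.items():
  for c in D:
    d=D[c]; w=cloud(d); 
    if n[:4]=='bolt':
        t=w2p(d,[[0,0,0]])
    dx,dy=w[...,0]-x,w[...,1]-y; u=np.cos(a)*dx+np.sin(a)*dy; v=-np.sin(a)*dx+np.cos(a)*dy
    m=(abs(u)<L/2+12)&(abs(v)<W/2+12)
    zoff=np.nanmedian(w[...,2][m&(d["color"].mean(-1)<60)]) if n!='weld' else 0
    s=m&(w[...,2]>zc+zoff)
    # rays replaced to true top plane
    vv,uu=np.nonzero(s); P=np.array([p2w(d,i,j,zt)[:2] for i,j in zip(uu,vv)]).astype(np.float32)
    r=cv2.minAreaRect(P); C=P.mean(0); e=np.linalg.eigh(np.cov(P.T))[1][:,1]; e*=np.sign(e[0])
    print(n,c,'zoff',round(float(zoff),1),'rect',np.round(r[0],1),np.round(r[1],1),'mean',C.round(1),'pca',np.arctan2(e[1],e[0]).round(3),len(P))
im=cv2.resize(D['top']['color'],None,fx=4,fy=4,interpolation=cv2.INTER_CUBIC)
def ov(x,y,a,dims,z0,col):
    q=w2p(D['top'],corners(x,y,a,dims,z0)[[1,3,7,5]]); q=((q+.5)*4-.5).round().astype(int); cv2.polylines(im,[q],True,col,1)
ov(451.9,330.6,-.318,(113,40,10),3,(0,0,255));ov(459,328.8,-.242,(190,130,22),0,(255,0,0));ov(459,328.8,-.242,(184,124,22),0,(255,0,0))
ov(459.8,141.8,-.088,(74,40,8),0,(0,0,255));ov(471.6,.6,-.222,(74,40,24),0,(0,0,255));ov(470.7,-135.7,-.049,(74,40,24),0,(0,0,255));ov(532.4,-331.6,-.073,(160,130,24),0,(0,0,255))
cv2.imwrite('pics/c1.png',im[720:1150,300:1100]); cv2.imwrite('pics/c2.png',im[600:1150,1100:1800]);cv2.imwrite('pics/c3.png',im[540:740,700:1100])
E
```

```text
weld top zoff 0.0 rect [450.9 328.9] [ 40.8 112.4] mean [451. 329.] pca -0.312 708
weld scene zoff 0.0 rect [453.5 326.2] [ 42.6 119.3] mean [454.  326.5] pca -0.319 428
spare top zoff -1.7 rect [ 642.2 -150.1] [ 42.7 117.3] mean [ 644.1 -151.1] pca -0.111 654
spare scene zoff 0.1 rect [ 646.8 -153.2] [ 39.6 115.2] mean [ 648.8 -153.3] pca -0.107 887
cover top zoff -1.6 rect [455.4 141.8] [40.6 80.1] mean [458.1 141.4] pca -0.075 460
cover scene zoff 0.1 rect [460.8 139.5] [41.3 77.8] mean [460.9 139.4] pca -0.094 327
lower top zoff -1.6 rect [470.4   1.1] [39.5 73.7] mean [470.1   1.3] pca -0.212 449
lower scene zoff 0.0 rect [474.6  -1.7] [40.7 82.5] mean [475.1  -2.1] pca -0.221 388
upper top zoff -1.6 rect [ 469.  -132.9] [38.1 73. ] mean [ 469.6 -132.9] pca -0.012 468
upper scene zoff -0.2 rect [ 472.5 -135.2] [40.3 78.5] mean [ 472.9 -135.3] pca -0.04 435
boltL top zoff -1.6 rect [646.5 121.6] [ 41.8 111.5] mean [640.4 125.1] pca -0.119 113
boltL scene zoff 0.0 rect [637.  124.9] [14.1 82.6] mean [637.6 125.9] pca -0.147 126
boltR top zoff -1.6 rect [645.8  -2.1] [119.8  47.1] mean [650.  -15.5] pca 0.107 134
boltR scene zoff 0.1 rect [650.8 -18.3] [82.3 15.3] mean [649.5 -17.5] pca 0.063 152
```

View pics/c1.png

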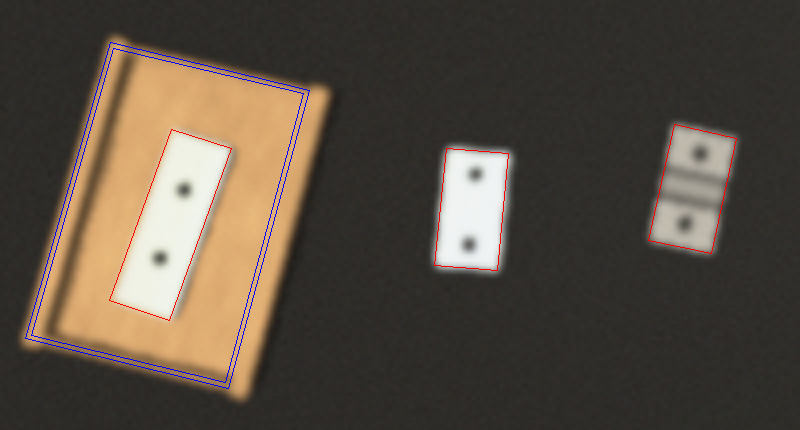

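View pics/c2.png

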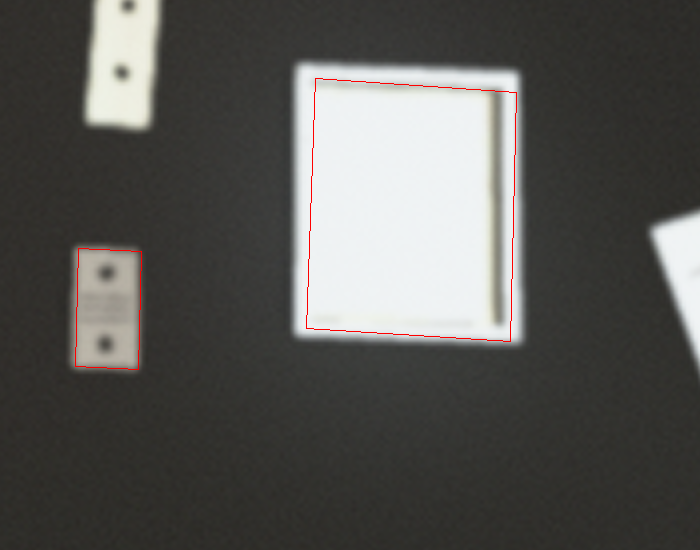

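View pics/c3.png

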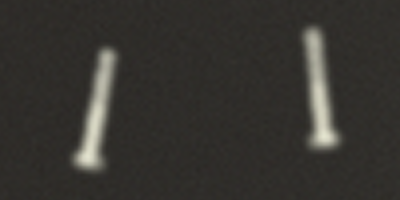

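```bash
cat >> fit.py <<'E'
def holes(d,x,y,a,zt,hp=22.5,r=9,dark=True):
    out=[]
    for s in(1,-1):
        X,Y=x+s*hp*np.cos(a),y+s*hp*np.sin(a)
        for it in range(4):
            p=w2p(d,[[X,Y,zt]])[0]
            h=5.0; S2=8
            M=np.float32([[S2,0,-(p[0]-h)*S2],[0,S2,-(p[1]-h)*S2]])
            g=cv2.warpAffine(d["color"].mean(-1).astype(np.float32),M,(int(2*h*S2)+1,)*2,flags=cv2.INTER_LINEAR)
            vv,uu=np.mgrid[:g.shape[0],:g.shape[1]]; rr=np.hypot(uu-h*S2,vv-h*S2)/S2
            w=np.clip(np.percentile(g[rr<3.5],60)-g-4,0,None)*(rr<3.2)
            u,v=(w*uu).sum()/w.sum()/S2+p[0]-h,(w*vv).sum()/w.sum()/S2+p[1]-h
            X,Y,_=p2w(d,u,v,zt)
        out.append((X,Y))
    A,B=np.array(out); return (A+B)/2,np.arctan2(*(A-B)[::-1]),np.linalg.norm(A-B)
E
python3 - <<'E'
from fit import *
D={n:dict(np.load(f"{n}0.npz")) for n in("top","scene")}
G={'weld':(452,330.6,-.318,13),'spare':(646.4,-152.4,-.109,10),'cover':(459.8,141.8,-.088,8),'lower':(471.6,.6,-.222,24),'upper':(470.7,-135.7,-.049,24)}
for n,(x,y,a,z) in G.items():
  for c in D:
    C,t,l=holes(D[c],x,y,a,z); print(n,c,C.round(1),round(t,3),round(l,1))
x,f=fitbox(D['top'],(172,142,24),0,[534,-331,-.04]);print('pan',x,f)
x,f=fitbox(D['scene'],(172,142,24),0,[534,-331,-.04]);print('pan',x,f)
# bolts
for c in D:
  d=D[c]
  for n,(X,Y) in {'L':(638,126),'R':(650,-17)}.items():
    p=w2p(d,[[X,Y,7]])[0]; lo=(p-32).astype(int); g=d["color"].mean(-1)[lo[1]:lo[1]+64,lo[0]:lo[0]+64]
    gb=cv2.resize(g.astype(np.float32),None,fx=4,fy=4,interpolation=cv2.INTER_CUBIC)
    l=cv2.connectedComponents((gb>95).astype(np.uint8))[1]; k=l[118:140,118:140]; k=k[k>0]
    if len(k)==0: print('none');continue
    vv,uu=np.nonzero(l==np.bincount(k).argmax())
    P=np.array([p2w(d,(u+.5)/4-.5+lo[0],(v+.5)/4-.5+lo[1],7)[:2] for u,v in zip(uu,vv)])
    m=P.mean(0); e=np.linalg.eigh(np.cov(P.T))[1][:,1]; e*=np.sign(e[0]); s=(P-m)@e; q=(P-m)@[-e[1],e[0]]
    ctr=m+e*(s.max()+s.min())/2
    wlo=np.ptp(q[s<s.min()+8]);whi=np.ptp(q[s>s.max()-8])
    print(c,n,'mean',m.round(1),'mid',ctr.round(1),'ang',np.arctan2(e[1],e[0]).round(3),'len',np.ptp(s).round(1),'w lo/hi x',wlo.round(1),whi.round(1))
E
```

```text
weld top [452.1 329.7] -0.312 44.9
weld scene [450.9 329.3] -0.305 44.8
spare top [ 646.3 -152.3] -0.116 45.2
spare scene [ 645.8 -152.6] -0.109 44.9
cover top [459.7 141.3] -0.082 44.8
cover scene [458.9 141.1] -0.082 45.1
lower top [471.7   0.5] -0.218 44.8
lower scene [4.711e+02 1.000e-01] -0.225 44.7
upper top [ 470.8 -134.3] -0.042 44.8
upper scene [ 470.2 -134.8] -0.04 45.0
pan [ 5.36391593e+02 -3.31037738e+02 -3.86348307e-02] 0.03840591379297124
pan [ 5.25855398e+02 -3.30115643e+02 -3.78609395e-02] 0.05952878715982154
top L mean [637.8 127.4] mid [641.1 126.8] ang -0.172 len 80.7 w lo/hi x 19.0 11.3
top R mean [651.2 -17.7] mid [654.3 -17.4] ang 0.101 len 80.6 w lo/hi x 18.8 11.9
scene L mean [635.1 127.8] mid [637.1 127.4] ang -0.188 len 87.5 w lo/hi x 19.4 11.6
scene R mean [648.7 -17.7] mid [650.8 -17.5] ang 0.086 len 85.5 w lo/hi x 20.4 11.7
```

```bash
cat > plan.py <<'E'
from h import *
import sys
def state():
    o=telemetry.get_obs(); R,_=cv2.Rodrigues(np.array(o["orientation"])); return o,np.array(o["ee_pos"]),R
def plan(x,y,z,psi):
    o,p,R=state(); phi=np.arctan2(R[1,0],R[0,0]); tgt=np.pi+psi
    dt=-(tgt-phi+np.pi)%(2*np.pi)-np.pi; dt=-((tgt-phi+np.pi)%(2*np.pi)-np.pi)
    c,s=np.cos(tgt),np.sin(tgt); Rt=np.array([[c,s,0],[s,-c,0],[0,0,-1.]])
    d=Rt.T@(np.array([x,y,z])-p)
    print('t',round(o['t'],2),'pos',p.round(1),'phi-pi',round((phi)%(2*np.pi)-np.pi,4),'tilt',R[:,2].round(4),'F',np.round(o['ft_force'],1),'w',round(o['width'],1),'q',np.round(o['qpos'],2))
    print('turn first',round(dt,4),'then shift mm',d.round(1), ' without turn:',(R.T@(np.array([x,y,z])-p)).round(1))
if __name__=="__main__": plan(*map(float,sys.argv[1:]))
E
python3 plan.py 451.5 329.5 180 -.309
```

```text
t 0.2 pos [185.7 596.5 302.2] phi-pi -0.3018 tilt [-3.e-04 -9.e-04 -1.e+00] F [ 0.6 -0.2  0.6] w 87.8 q [ 1.25  0.42  1.63  0.    1.09 -0.02]
turn first 0.0072 then shift mm [-334.4 -173.5  122.2]  without turn: [-333.2 -175.8  122.4]
```

Call:
send_rows(
  rows=[
    [-0.03, -0.016, 0, 0.007, 0.36],
    [-0.035, -0.018, 0.01, 0, 0.36],
    [-0.035, -0.018, 0.01, 0, 0.36],
    [-0.035, -0.018, 0.01, 0, 0.36],
    [-0.035, -0.018, 0.01, 0, 0.36],
  ],
)

```text
t: 0.7
ee_pos: [321.9, 460.2, 262.3]
orientation: [0.483, 3.104, -0.0]
ft_force: [0.0, 0.6, -0.5]
width: 59.5
```

Call:
send_rows(
  rows=[
    [-0.035, -0.018, 0.01, 0, 0.36],
    [-0.035, -0.018, 0.01, 0, 0.36],
    [-0.035, -0.018, 0.01, 0, 0.36],
    [-0.035, -0.018, 0.01, 0, 0.36],
    [-0.024, -0.014, 0.01, 0, 0.36],
  ],
)

```text
t: 1.2
ee_pos: [452.8, 328.0, 212.3]
orientation: [0.485, 3.104, 0.0]
ft_force: [0.0, 1.0, 0.1]
width: 59.6
```

```bash
python3 plan.py 451.5 329.5 150 -.309
```

```text
t 1.2 pos [452.8 328.  212.3] phi-pi -0.3099 tilt [ 3.e-04 -0.e+00 -1.e+00] F [0.  1.  0.1] w 59.6 q [ 0.61  0.45  1.84 -0.    0.85 -0.66]
turn first -0.0009 then shift mm [ 1.7  1.1 62.3]  without turn: [ 1.7  1.1 62.3]
```

Call:
send_rows(
  rows=[
    [0.0017, 0.0011, 0.03, -0.001, 0.36],
    [0, 0, 0.03, 0, 0.36],
    [0, 0, 0.03, 0, 0.36],
    [0, 0, 0.02, 0, 0.36],
    [0, 0, 0.01, 0, 0.36],
  ],
)

```text
t: 1.7
ee_pos: [449.2, 330.6, 90.7]
orientation: [-0.481, -3.102, 0.003]
ft_force: [-0.6, 0.6, -0.7]
width: 59.4
```

```bash
python3 plan.py 451.5 329.5 86 -.309; python3 - <<'E'
from h import *
for n in("top","scene"):
    d=get_image(n); p=w2p(d,[[451,329,20]])[0].astype(int); a=d["color"][max(p[1]-50,0):p[1]+50,max(0,p[0]-65):p[0]+65]; cv2.imwrite(f"pics/{n}1.png",cv2.resize(a,None,fx=6,fy=6,interpolation=cv2.INTER_CUBIC))
E
```

```text
t 1.7 pos [449.2 330.6  90.7] phi-pi -0.3079 tilt [-0.0024 -0.0017 -1.    ] F [-0.6  0.6 -0.7] w 59.4 q [ 0.61  0.65  1.87 -0.    0.62 -0.65]
turn first 0.0011 then shift mm [-2.5 -0.3  4.7]  without turn: [-2.5 -0.3  4.7]
```

View pics/scene1.png

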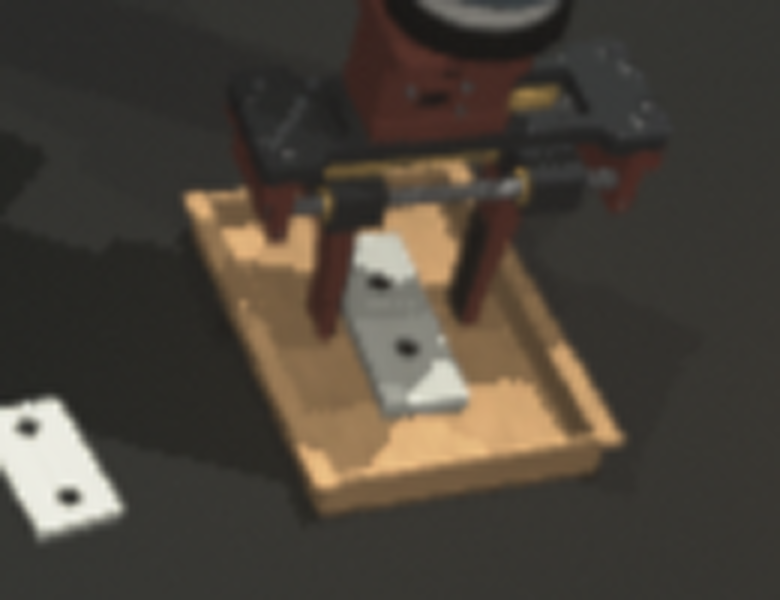

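Call:
send_rows(
  rows=[
    [0, 0, 0, 0, 0.36],
    [0, 0, 0, 0, 0.36],
  ],
)

```text
t: 2.0
ee_pos: [450.6, 331.7, 93.8]
orientation: [0.481, 3.103, 0.002]
ft_force: [-0.5, 0.6, 0.3]
width: 59.7
```

```bash
python3 plan.py 451.5 329.5 86 -.309
```

```text
t 2.0 pos [450.6 331.7  93.8] phi-pi -0.3077 tilt [ 0.0017  0.0012 -1.    ] F [-0.5  0.6  0.3] w 59.7 q [ 0.61  0.65  1.87  0.    0.62 -0.65]
turn first 0.0013 then shift mm [-1.6 -1.8  7.8]  without turn: [-1.6 -1.8  7.8]
```

Call:
send_rows(
  rows=[
    [-0.0015, -0.001, 0.006, 0.001, 0.36],
  ],
)

```text
t: 2.1
ee_pos: [452.0, 330.6, 88.2]
orientation: [0.482, 3.102, 0.004]
ft_force: [0.5, 0.8, -0.2]
width: 59.6
```

Call:
send_rows(
  rows=[
    [0, 0, 0, 0, 0.36],
  ],
)

```text
t: 2.2
ee_pos: [451.2, 329.7, 86.8]
orientation: [0.483, 3.104, 0.0]
ft_force: [0.1, -0.3, 0.0]
width: 59.6
```

Call:
send_rows(
  rows=[
    [0, 0, 0, 0, 0.36],
  ],
)

```text
t: 2.3
ee_pos: [451.1, 329.8, 86.8]
orientation: [0.483, 3.104, 0.0]
ft_force: [0.8, 0.6, 0.0]
width: 59.4
```

Call:
send_rows(
  rows=[
    [0, 0, 0, 0, 0.36],
  ],
)

```text
t: 2.4
ee_pos: [451.1, 329.8, 86.8]
orientation: [0.483, 3.104, 0.0]
ft_force: [0.3, 0.8, -0.4]
width: 59.9
```

```bash
python3 plan.py 451.5 329.5 86 -.309
```

```text
t 2.4 pos [451.1 329.8  86.8] phi-pi -0.3088 tilt [ 1.e-04  1.e-04 -1.e+00] F [ 0.3  0.8 -0.4] w 59.9 q [ 0.61  0.66  1.87 -0.    0.61 -0.65]
turn first 0.0002 then shift mm [-0.5 -0.2  0.8]  without turn: [-0.5 -0.2  0.8]
```

Call:
send_rows(
  rows=[
    [-0.0005, 0, 0.0005, 0, -0.2],
    [0, 0, 0, 0, -0.2],
    [0, 0, 0, 0, -0.2],
    [0, 0, 0, 0, -0.2],
    [0, 0, 0, 0, -0.2],
  ],
)

```text
t: 2.9
ee_pos: [451.6, 329.7, 86.2]
orientation: [0.483, 3.104, 0.0]
ft_force: [-0.2, 0.0, -1.0]
width: 39.8
```

Call:
send_rows(
  rows=[
    [0, 0, 0, 0, -0.2],
    [0, 0, 0, 0, -0.2],
    [0, 0, 0, 0, -0.2],
    [0, 0, 0, 0, -0.2],
  ],
)

```text
t: 3.3
ee_pos: [451.6, 329.6, 86.2]
orientation: [0.483, 3.104, -0.0]
ft_force: [-0.3, 0.6, -1.2]
width: 39.7
```

Call:
send_rows(
  rows=[
    [0, 0, 0, 0, 0.36],
    [0, 0, 0, 0, 0.36],
    [0, 0, 0, 0, 0.36],
    [0, 0, 0, 0, 0.36],
  ],
)

```text
t: 3.7
ee_pos: [451.6, 329.6, 86.2]
orientation: [0.483, 3.104, 0.0]
ft_force: [-0.4, 0.6, 0.2]
width: 59.7
```

```bash
python3 plan.py 471.4 .3 250 -.221
```

```text
t 3.7 pos [451.6 329.6  86.2] phi-pi -0.3088 tilt [ 0.  0. -1.] F [-0.4  0.6  0.2] w 59.7 q [ 0.61  0.66  1.87  0.    0.61 -0.65]
turn first -0.0878 then shift mm [ -91.6 -317.  -163.8]  without turn: [-119.  -307.7 -163.8]
```

Call:
send_rows(
  rows=[
    [0, 0, -0.03, 0, 0.36],
    [0, 0, -0.04, 0, 0.36],
    [0, 0, -0.04, 0, 0.36],
    [-0.01, -0.03, -0.02, -0.088, 0.36],
    [-0.009, -0.032, 0, 0, 0.36],
  ],
)

```text
t: 4.2
ee_pos: [455.1, 265.6, 219.5]
orientation: [0.339, 3.118, 0.006]
ft_force: [0.2, 0.0, 0.2]
width: 60.0
```

Call:
send_rows(
  rows=[
    [-0.009, -0.032, 0, 0, 0.36],
    [-0.009, -0.032, 0, 0, 0.36],
    [-0.009, -0.032, 0, 0, 0.36],
    [-0.009, -0.032, 0, 0, 0.36],
    [-0.009, -0.032, 0, 0, 0.36],
  ],
)

```text
t: 4.7
ee_pos: [462.5, 97.6, 216.3]
orientation: [0.346, 3.122, 0.0]
ft_force: [0.3, -0.3, 0.2]
width: 60.0
```

Call:
send_rows(
  rows=[
    [-0.009, -0.032, 0, 0, 0.36],
    [-0.009, -0.032, 0, 0, 0.36],
    [-0.009, -0.025, 0, 0, 0.36],
    [0, 0, 0, 0, 0.36],
    [0, 0, 0, 0, 0.36],
  ],
)

```text
t: 5.2
ee_pos: [469.4, 5.9, 216.2]
orientation: [-0.349, -3.122, -0.0]
ft_force: [-0.2, -0.2, -0.0]
width: 59.9
```

```bash
python3 plan.py 471.4 .3 83 -.221; python3 - <<'E'
from fit import *
for c in("top","scene"):
    d=get_image(c); print(c,holes(d,451.6,329.6,-.309,13))
E
```

```text
t 5.2 pos [469.4   5.9 216.2] phi-pi -0.2226 tilt [-1.e-04  2.e-04 -1.e+00] F [-0.2 -0.2 -0. ] w 59.9 q [-0.01  0.33  2.03  0.    0.78 -1.36]
turn first -0.0016 then shift mm [ -3.2  -5.  133.2]  without turn: [ -3.2  -5.  133.2]
top (array([452.03691687, 329.69777427]), np.float64(-0.31191638612300854), np.float64(44.90462123394943))
scene (array([450.94353148, 329.37696388]), np.float64(-0.3057611091656732), np.float64(44.962765781020835))
```

Call:
send_rows(
  rows=[
    [-0.0032, -0.005, 0.03, -0.001, 0.36],
    [0, 0, 0.04, 0, 0.36],
    [0, 0, 0.035, 0, 0.36],
    [0, 0, 0.018, 0, 0.36],
    [0, 0, 0.006, 0, 0.36],
  ],
)

```text
t: 5.8
ee_pos: [470.3, 1.7, 85.3]
orientation: [-0.342, -3.119, 0.0]
ft_force: [-0.1, 0.3, 0.4]
width: 59.7
```

Call:
send_rows(
  rows=[
    [0, 0, 0.004, 0, 0.36],
    [0, 0, 0, 0, 0.36],
    [0, 0, 0, 0, 0.36],
    [0, 0, 0, 0, 0.36],
  ],
)

```text
t: 6.2
ee_pos: [472.1, 0.6, 84.1]
orientation: [0.344, 3.121, 0.0]
ft_force: [0.3, 0.3, 0.8]
width: 59.6
```

```bash
python3 plan.py 471.4 .3 82.5 -.221
```

```text
t 6.2 pos [472.1   0.6  84.1] phi-pi -0.2197 tilt [ 0.0018 -0.     -1.    ] F [0.3 0.3 0.8] w 59.6 q [-0.02  0.59  2.07  0.    0.48 -1.38]
turn first 0.0013 then shift mm [ 0.6 -0.4  1.6]  without turn: [ 0.6 -0.4  1.6]
```

Call:
send_rows(
  rows=[
    [0.0004, -0.0003, 0.001, 0, 0.36],
    [0, 0, 0, 0, 0.36],
    [0, 0, 0, 0, 0.36],
  ],
)

```text
t: 6.5
ee_pos: [471.1, 0.3, 82.4]
orientation: [0.345, 3.122, 0.0]
ft_force: [-0.1, -0.4, -0.1]
width: 59.6
```

```bash
python3 plan.py 471.4 .3 82.5 -.221
```

```text
t 6.5 pos [4.711e+02 3.000e-01 8.240e+01] phi-pi -0.2199 tilt [ 3.e-04 -0.e+00 -1.e+00] F [-0.1 -0.4 -0.1] w 59.6 q [-0.02  0.6   2.07  0.    0.48 -1.38]
turn first 0.0011 then shift mm [-0.3  0.1 -0.1]  without turn: [-0.3  0.1 -0.1]
```

Call:
send_rows(
  rows=[
    [0, 0, 0, 0, -0.3],
    [0, 0, 0, 0, -0.3],
    [0, 0, 0, 0, -0.3],
    [0, 0, 0, 0, -0.3],
    [0, 0, 0, 0, -0.3],
  ],
)

```text
t: 7.0
ee_pos: [471.0, 0.3, 82.2]
orientation: [-0.345, -3.123, 0.0]
ft_force: [-0.3, 0.2, 0.3]
width: 39.9
```

Call:
send_rows(
  rows=[
    [0, 0, 0, 0, -0.3],
    [0, 0, 0, 0, -0.3],
    [0, 0, -0.01, 0, -0.3],
    [0, 0, -0.03, 0, -0.3],
    [0, 0, -0.03, 0, -0.3],
  ],
)

```text
t: 7.5
ee_pos: [470.4, 0.4, 153.0]
orientation: [-0.344, -3.121, 0.0]
ft_force: [0.3, -0.5, 0.5]
width: 39.6
```

Call:
send_rows(
  rows=[
    [0, 0, -0.03, 0, -0.3],
    [0, 0, -0.02, 0, -0.3],
    [0, 0, 0, 0, -0.3],
    [0, 0, 0, 0, -0.3],
    [0, 0, 0, 0, -0.3],
  ],
)

```text
t: 8.0
ee_pos: [470.3, 0.3, 201.4]
orientation: [-0.344, -3.121, 0.0]
ft_force: [0.3, 0.3, -1.1]
width: 39.6
```

```bash
python3 plan.py 451.5 329.5 180 -.3088; python3 - <<'E'
from h import *
for n in("scene",):
    d=get_image(n); p=w2p(d,[[471,0,120]])[0].astype(int); a=d["color"][max(p[1]-50,0):p[1]+50,max(0,p[0]-65):p[0]+65]; cv2.imwrite(f"pics/{n}2.png",cv2.resize(a,None,fx=6,fy=6,interpolation=cv2.INTER_CUBIC))
E
```

```text
t 8.0 pos [4.703e+02 3.000e-01 2.014e+02] phi-pi -0.2198 tilt [-0.0016  0.     -1.    ] F [ 0.3  0.3 -1.1] w 39.6 q [-0.02  0.36  2.04  0.    0.75 -1.38]
turn first 0.089 then shift mm [118.  307.9  21.4]  without turn: [ 90.1 317.1  21.4]
```

View pics/scene2.png

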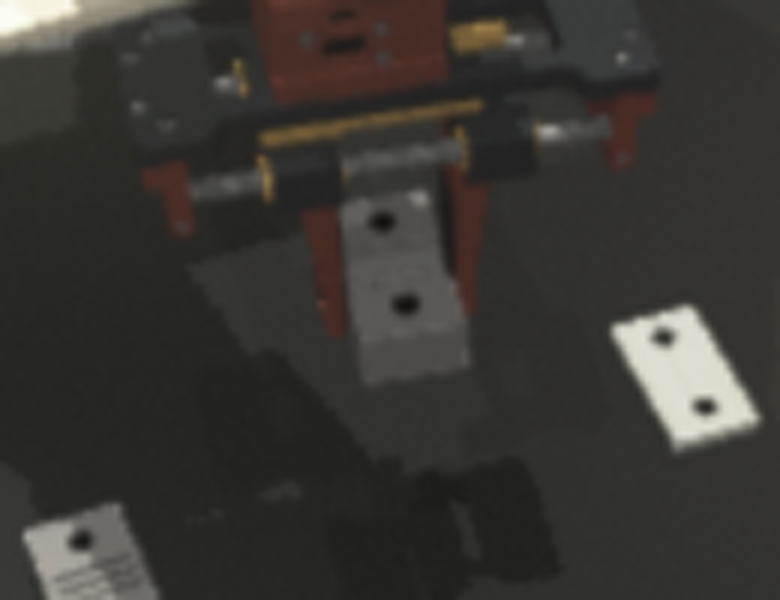

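Call:
send_rows(
  rows=[
    [0, 0, 0, 0.089, -0.3],
    [0.008, 0.02, 0, 0, -0.3],
    [0.012, 0.032, 0, 0, -0.3],
    [0.012, 0.032, 0, 0, -0.3],
    [0.012, 0.032, 0, 0, -0.3],
  ],
)

```text
t: 8.55
ee_pos: [463.6, 125.1, 201.0]
orientation: [-0.484, -3.102, 0.001]
ft_force: [1.3, 0.0, -0.5]
width: 39.8
```

Call:
send_rows(
  rows=[
    [0.012, 0.032, 0, 0, -0.3],
    [0.012, 0.032, 0, 0, -0.3],
    [0.012, 0.032, 0, 0, -0.3],
    [0.012, 0.032, 0, 0, -0.3],
    [0.012, 0.032, 0, 0, -0.3],
  ],
)

```text
t: 9.05
ee_pos: [455.0, 296.0, 200.7]
orientation: [-0.483, -3.102, 0.003]
ft_force: [-0.4, 0.4, -1.7]
width: 39.6
```

Call:
send_rows(
  rows=[
    [0.01, 0.022, 0, 0, -0.3],
    [0.004, 0.01, 0, 0, -0.3],
    [0, 0, 0.02, 0, -0.3],
    [0, 0, 0, 0, -0.3],
    [0, 0, 0, 0, -0.3],
  ],
)

```text
t: 9.55
ee_pos: [451.8, 328.7, 181.4]
orientation: [-0.484, -3.102, 0.003]
ft_force: [0.2, -0.6, 0.1]
width: 39.5
```

```bash
python3 plan.py 451.3 329.6 96 -.3088
```

```text
t 9.55 pos [451.8 328.7 181.4] phi-pi -0.3093 tilt [-0.0022 -0.0017 -1.    ] F [ 0.2 -0.6  0.1] w 39.5 q [ 0.61  0.5   1.85 -0.    0.79 -0.65]
turn first -0.0005 then shift mm [ 0.7  0.8 85.4]  without turn: [ 0.6  0.9 85.4]
```

Call:
send_rows(
  rows=[
    [0.0007, 0.0008, 0.02, 0, -0.3],
    [0, 0, 0.025, 0, -0.3],
    [0, 0, 0.02, 0, -0.3],
    [0, 0, 0.01, 0, -0.3],
    [0, 0, 0.003, 0, -0.3],
  ],
)

```text
t: 10.05
ee_pos: [451.7, 330.0, 103.6]
orientation: [-0.484, -3.103, 0.002]
ft_force: [-0.1, -0.6, 0.1]
width: 39.5
```

Call:
send_rows(
  rows=[
    [0, 0, 0, 0, -0.3],
    [0, 0, 0, 0, -0.3],
    [0, 0, 0, 0, -0.3],
    [0, 0, 0, 0, -0.3],
  ],
)

```text
t: 10.45
ee_pos: [452.1, 330.8, 104.9]
orientation: [0.483, 3.103, 0.001]
ft_force: [-0.2, 0.1, 0.5]
width: 39.7
```

```bash
python3 plan.py 451.3 329.6 95.7 -.3088
```

```text
t 10.45 pos [452.1 330.8 104.9] phi-pi -0.3087 tilt [ 1.1e-03  7.0e-04 -1.0e+00] F [-0.2  0.1  0.5] w 39.7 q [ 0.61  0.63  1.87  0.    0.64 -0.65]
turn first 0.0001 then shift mm [ 0.4 -1.4  9.2]  without turn: [ 0.4 -1.4  9.2]
```

Call:
send_rows(
  rows=[
    [0, -0.0005, 0.003, 0, -0.3],
    [0, 0, 0.002, 0, -0.3],
    [0, 0, 0.001, 0, -0.3],
    [0, 0, 0, 0, -0.3],
    [0, 0, 0, 0, -0.3],
  ],
)

```text
t: 10.95
ee_pos: [451.6, 330.1, 98.1]
orientation: [-0.483, -3.104, 0.0]
ft_force: [-0.2, 0.4, -0.5]
width: 39.7
```

```bash
python3 plan.py 451.3 329.6 95.7 -.3088
```

```text
t 10.95 pos [451.6 330.1  98.1] phi-pi -0.3087 tilt [-2.e-04 -1.e-04 -1.e+00] F [-0.2  0.4 -0.5] w 39.7 q [ 0.61  0.64  1.87  0.    0.63 -0.65]
turn first 0.0001 then shift mm [ 0.1 -0.6  2.4]  without turn: [ 0.1 -0.6  2.4]
```

Call:
send_rows(
  rows=[
    [0, -0.0006, 0.001, 0, -0.3],
    [0, 0, 0.001, 0, -0.3],
    [0, 0, 0, 0, -0.3],
    [0, 0, 0, 0, -0.3],
    [0, 0, 0, 0, -0.3],
  ],
)

```text
t: 11.45
ee_pos: [451.5, 329.6, 96.2]
orientation: [0.483, 3.104, 0.0]
ft_force: [-0.2, -0.2, -1.4]
width: 39.5
```

```bash
python3 plan.py 451.3 329.6 95.5 -.3088
```

```text
t 11.45 pos [451.5 329.6  96.2] phi-pi -0.3088 tilt [ 0. -0. -1.] F [-0.2 -0.2 -1.4] w 39.5 q [ 0.61  0.64  1.87 -0.    0.63 -0.65]
turn first 0.0 then shift mm [ 0.2 -0.   0.7]  without turn: [ 0.2 -0.   0.7]
```

Call:
send_rows(
  rows=[
    [0, 0, 0.0006, 0, -0.3],
    [0, 0, 0, 0, -0.3],
    [0, 0, 0, 0, -0.3],
    [0, 0, 0, 0, 0.2],
    [0, 0, 0, 0, 0.36],
  ],
)

```text
t: 11.95
ee_pos: [451.5, 329.6, 95.6]
orientation: [0.483, 3.104, 0.0]
ft_force: [0.3, -0.3, 0.2]
width: 52.1
```

Call:
send_rows(
  rows=[
    [0, 0, 0, 0, 0.36],
    [0, 0, 0, 0, 0.36],
    [0, 0, -0.02, 0, 0.36],
    [0, 0, -0.04, 0, 0.36],
    [0, 0, -0.04, 0, 0.36],
  ],
)

```text
t: 12.45
ee_pos: [451.0, 329.2, 196.0]
orientation: [-0.483, -3.103, 0.002]
ft_force: [-0.2, 0.5, -0.7]
width: 59.8
```

Call:
send_rows(
  rows=[
    [0, 0, -0.03, 0, 0.36],
    [0, 0, 0, 0, 0.36],
    [0, 0, 0, 0, 0.36],
  ],
)

```text
t: 12.75
ee_pos: [451.5, 329.6, 226.1]
orientation: [0.483, 3.103, 0.002]
ft_force: [-0.6, 0.4, -0.0]
width: 59.6
```

```bash
python3 plan.py 470.5 -134.5 225 -.041
```

```text
t 12.75 pos [451.5 329.6 226.1] phi-pi -0.3088 tilt [ 1.2e-03  8.0e-04 -1.0e+00] F [-0.6  0.4 -0. ] w 59.6 q [ 0.61  0.43  1.83 -0.    0.88 -0.65]
turn first -0.2678 then shift mm [ -38.  -462.9    1.1]  without turn: [-159.1 -436.4    0.7]
```

Call:
send_rows(
  rows=[
    [0, 0, 0, -0.134, 0.36],
    [0, 0, 0, -0.134, 0.36],
    [-0.002, -0.025, 0, 0, 0.36],
    [-0.003, -0.038, 0, 0, 0.36],
    [-0.003, -0.038, 0, 0, 0.36],
  ],
)

```text
t: 13.25
ee_pos: [454.3, 227.1, 223.6]
orientation: [-0.062, -3.138, 0.002]
ft_force: [0.5, 0.3, -1.9]
width: 59.5
```

Call:
send_rows(
  rows=[
    [-0.003, -0.038, 0, 0, 0.36],
    [-0.003, -0.038, 0, 0, 0.36],
    [-0.003, -0.038, 0, 0, 0.36],
    [-0.003, -0.038, 0, 0, 0.36],
    [-0.003, -0.038, 0, 0, 0.36],
  ],
)

```text
t: 13.75
ee_pos: [461.4, 36.3, 224.0]
orientation: [-0.064, -3.138, 0.0]
ft_force: [-0.2, 0.9, 0.9]
width: 59.4
```

Call:
send_rows(
  rows=[
    [-0.003, -0.038, 0, 0, 0.36],
    [-0.003, -0.038, 0, 0, 0.36],
    [-0.003, -0.038, 0, 0, 0.36],
    [-0.004, -0.035, 0, 0, 0.36],
    [-0.002, -0.015, 0, 0, 0.36],
  ],
)

```text
t: 14.25
ee_pos: [470.1, -128.8, 224.1]
orientation: [-0.068, -3.138, -0.001]
ft_force: [0.6, 0.2, -0.0]
width: 59.6
```

Call:
send_rows(
  rows=[
    [0, 0, 0, 0, 0.36],
    [0, 0, 0, 0, 0.36],
    [0, 0, 0, 0, 0.36],
  ],
)

```text
t: 14.55
ee_pos: [470.5, -125.4, 225.1]
orientation: [-0.062, -3.14, -0.001]
ft_force: [-0.9, 0.1, -0.5]
width: 59.9
```

```bash
python3 plan.py 470.5 -134.5 82.5 -.041; python3 - <<'E'
from fit import *
for c in("top","scene"):
    d=get_image(c); print(c,*[np.round(q,3) for q in holes(d,451.5,329.5,-.309,37)]); print([np.round(q,3) for q in holes(d,470.5,-134.5,-.041,24)])
    p=w2p(d,[[451,329,20]])[0].astype(int); a=d["color"][max(p[1]-50,0):p[1]+50,max(0,p[0]-65):p[0]+65]; cv2.imwrite(f"pics/{c}3.png",cv2.resize(a,None,fx=6,fy=6,interpolation=cv2.INTER_CUBIC))
E
```

```text
t 14.55 pos [ 470.5 -125.4  225.1] phi-pi -0.0396 tilt [-1.3e-03  6.0e-04 -1.0e+00] F [-0.9  0.1 -0.5] w 59.9 q [-0.29  0.34  1.99  0.    0.82 -1.82]
turn first 0.0014 then shift mm [ -0.4  -9.1 142.6]  without turn: [ -0.6  -9.2 142.6]
top [452.048 329.425] -0.305 45.067
[array([ 468.855, -125.876]), np.float64(-0.274), np.float64(43.556)]
scene [451.591 329.077] -0.309 43.445
[array([ 470.003, -134.828]), np.float64(-0.037), np.float64(45.318)]
```

View pics/scene3.png

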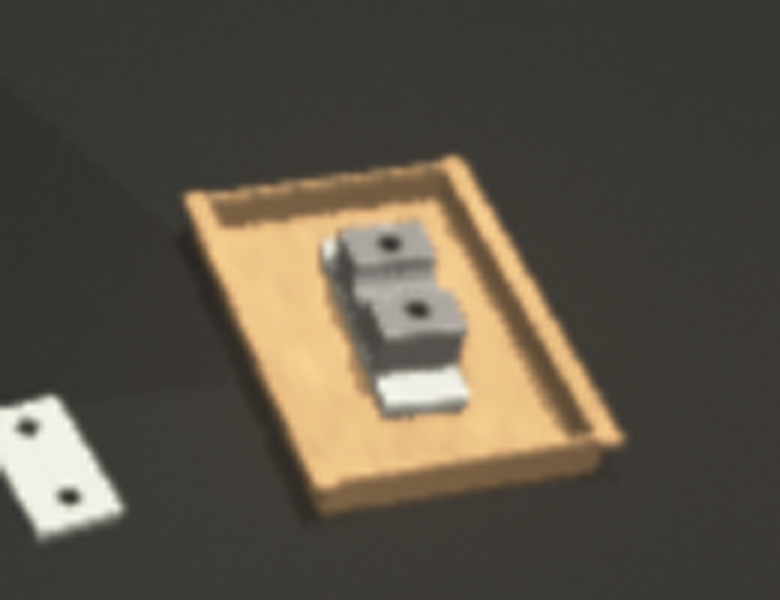

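View pics/top3.png

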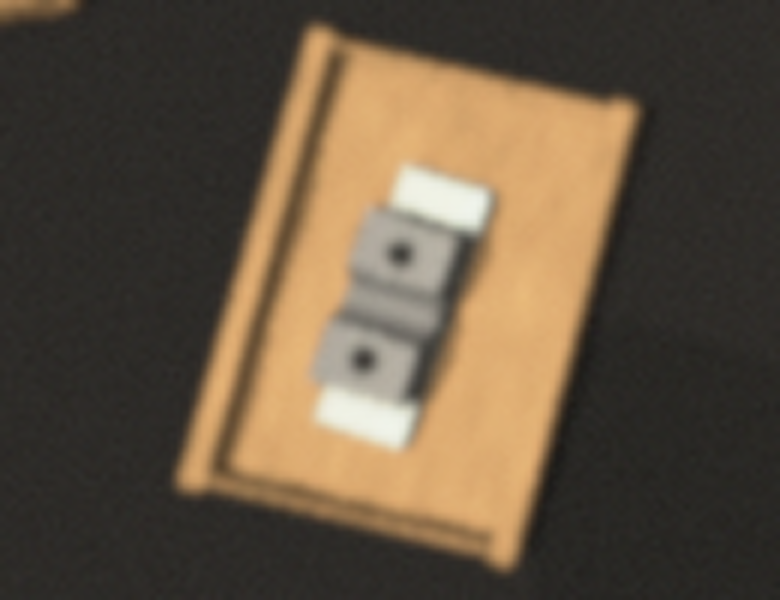

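Call:
send_rows(
  rows=[
    [0, -0.0091, 0.03, 0.001, 0.36],
    [0, 0, 0.04, 0, 0.36],
    [0, 0, 0.035, 0, 0.36],
    [0, 0, 0.02, 0, 0.36],
    [0, 0, 0.01, 0, 0.36],
  ],
)

```text
t: 15.15
ee_pos: [469.7, -134.7, 88.9]
orientation: [-0.064, -3.138, -0.001]
ft_force: [-0.8, -0.2, 0.4]
width: 60.1
```

Call:
send_rows(
  rows=[
    [0, 0, 0.005, 0, 0.36],
    [0, 0, 0, 0, 0.36],
    [0, 0, 0, 0, 0.36],
    [0, 0, 0, 0, 0.36],
    [0, 0, 0, 0, 0.36],
  ],
)

```text
t: 15.65
ee_pos: [470.9, -135.9, 86.4]
orientation: [0.066, 3.139, -0.001]
ft_force: [-0.2, -0.1, -0.0]
width: 59.5
```

```bash
python3 plan.py 470.5 -134.5 82.5 -.041
```

```text
t 15.65 pos [ 470.9 -135.9   86.4] phi-pi -0.0419 tilt [ 1.5e-03 -5.0e-04 -1.0e+00] F [-0.2 -0.1 -0. ] w 59.5 q [-0.31  0.6   2.03 -0.    0.51 -1.83]
turn first -0.0009 then shift mm [0.5 1.4 3.9]  without turn: [0.5 1.4 3.9]
```

Call:
send_rows(
  rows=[
    [0, 0.0013, 0.002, 0, 0.36],
    [0, 0, 0.0005, 0, 0.36],
    [0, 0, 0, 0, 0.36],
    [0, 0, 0, 0, 0.36],
    [0, 0, 0, 0, 0.36],
  ],
)

```text
t: 16.15
ee_pos: [470.5, -134.4, 83.0]
orientation: [-0.066, -3.141, -0.0]
ft_force: [0.1, 0.1, 0.3]
width: 59.9
```

```bash
python3 plan.py 470.5 -134.5 82.5 -.041
```

```text
t 16.15 pos [ 470.5 -134.4   83. ] phi-pi -0.0418 tilt [-1.e-04  0.e+00 -1.e+00] F [0.1 0.1 0.3] w 59.9 q [-0.3   0.61  2.03 -0.    0.51 -1.83]
turn first -0.0008 then shift mm [ 0.  -0.1  0.5]  without turn: [ 0.  -0.1  0.5]
```

Call:
send_rows(
  rows=[
    [0, 0, 0, 0, -0.3],
    [0, 0, 0, 0, -0.3],
    [0, 0, 0, 0, -0.3],
    [0, 0, 0, 0, -0.3],
    [0, 0, 0, 0, -0.3],
  ],
)

```text
t: 16.65
ee_pos: [470.6, -134.5, 83.1]
orientation: [0.066, 3.141, -0.0]
ft_force: [0.7, 0.3, -0.2]
width: 39.5
```

Call:
send_rows(
  rows=[
    [0, 0, 0, 0, -0.3],
    [0, 0, -0.005, 0, -0.3],
    [0, 0, -0.02, 0, -0.3],
    [0, 0, -0.03, 0, -0.3],
    [0, 0, -0.03, 0, -0.3],
  ],
)

```text
t: 17.15
ee_pos: [470.1, -134.3, 168.9]
orientation: [-0.066, -3.14, -0.001]
ft_force: [0.0, -0.8, -0.8]
width: 39.5
```

Call:
send_rows(
  rows=[
    [0, 0, -0.03, 0, -0.3],
    [0, 0, -0.02, 0, -0.3],
    [0, 0, 0, 0.134, -0.3],
    [0, 0, 0, 0.133, -0.3],
    [0, 0, 0, 0, -0.3],
  ],
)

```text
t: 17.65
ee_pos: [470.4, -134.4, 218.6]
orientation: [0.485, 3.103, -0.0]
ft_force: [-0.2, 0.9, -0.1]
width: 39.6
```

```bash
python3 plan.py 451.6 329.5 220 -.3088; python3 - <<'E'
from h import *
for n in("scene",):
    d=get_image(n); p=w2p(d,[[471,-134,120]])[0].astype(int); a=d["color"][max(p[1]-50,0):p[1]+50,max(0,p[0]-65):p[0]+65]; cv2.imwrite(f"pics/{n}4.png",cv2.resize(a,None,fx=6,fy=6,interpolation=cv2.INTER_CUBIC))
E
```

```text
t 17.65 pos [ 470.4 -134.4  218.6] phi-pi -0.3099 tilt [ 5.e-04 -1.e-04 -1.e+00] F [-0.2  0.9 -0.1] w 39.6 q [-0.3   0.35  1.99  0.    0.8  -1.56]
turn first -0.0011 then shift mm [158.9 436.2  -1.4]  without turn: [159.4 436.   -1.5]
```

View pics/scene4.png

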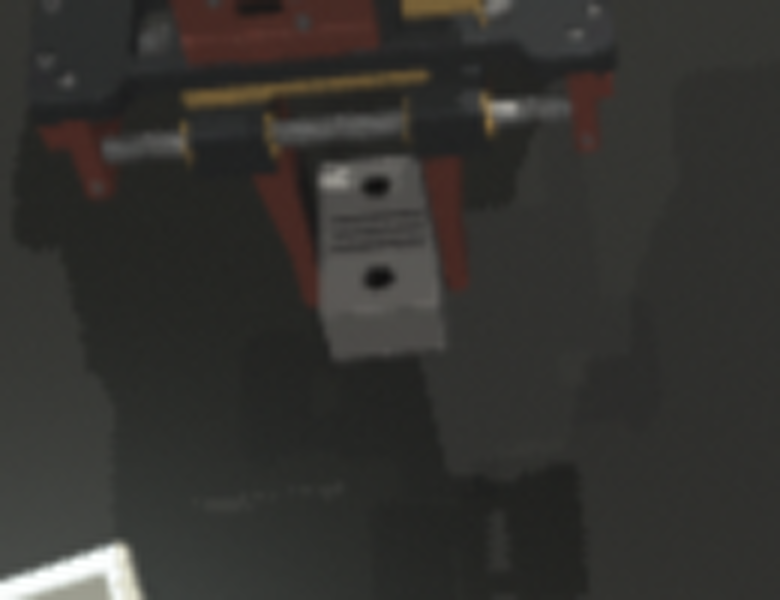

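Call:
send_rows(
  rows=[
    [0.008, 0.022, 0, -0.001, -0.3],
    [0.012, 0.033, 0, 0, -0.3],
    [0.012, 0.033, 0, 0, -0.3],
    [0.012, 0.033, 0, 0, -0.3],
    [0.012, 0.033, 0, 0, -0.3],
  ],
)

```text
t: 18.2
ee_pos: [463.5, 30.6, 218.0]
orientation: [-0.476, -3.105, 0.0]
ft_force: [0.5, -0.9, -0.9]
width: 39.9
```

Call:
send_rows(
  rows=[
    [0.012, 0.033, 0, 0, -0.3],
    [0.012, 0.033, 0, 0, -0.3],
    [0.012, 0.033, 0, 0, -0.3],
    [0.012, 0.033, 0, 0, -0.3],
    [0.012, 0.033, 0, 0, -0.3],
  ],
)

```text
t: 18.7
ee_pos: [456.3, 206.1, 218.0]
orientation: [-0.475, -3.105, 0.0]
ft_force: [1.4, -0.1, -0.2]
width: 39.8
```

Call:
send_rows(
  rows=[
    [0.012, 0.033, 0, 0, -0.3],
    [0.012, 0.033, 0, 0, -0.3],
    [0.012, 0.033, 0, 0, -0.3],
    [0.006, 0.014, 0, 0, -0.3],
    [0, 0.005, 0, 0, -0.3],
  ],
)

```text
t: 19.2
ee_pos: [451.9, 331.0, 217.8]
orientation: [-0.475, -3.105, 0.001]
ft_force: [0.7, 0.1, -0.8]
width: 40.2
```

Call:
send_rows(
  rows=[
    [0, 0, 0.02, 0, -0.3],
    [0, 0, 0.02, 0, -0.3],
    [0, 0, 0.01, 0, -0.3],
    [0, 0, 0, 0, -0.3],
    [0, 0, 0, 0, -0.3],
  ],
)

```text
t: 19.7
ee_pos: [452.7, 329.4, 168.3]
orientation: [-0.482, -3.104, 0.0]
ft_force: [0.2, -0.8, 0.2]
width: 39.8
```

```bash
python3 plan.py 451.7 329.5 120 -.3088
```

```text
t 19.7 pos [452.7 329.4 168.3] phi-pi -0.3081 tilt [-1.e-04 -2.e-04 -1.e+00] F [ 0.2 -0.8  0.2] w 39.8 q [ 0.61  0.52  1.86 -0.    0.77 -0.65]
turn first 0.0007 then shift mm [ 1.  -0.2 48.3]  without turn: [ 1.  -0.2 48.3]
```

Call:
send_rows(
  rows=[
    [0.001, 0, 0.01, 0.001, -0.3],
    [0, 0, 0.015, 0, -0.3],
    [0, 0, 0.01, 0, -0.3],
    [0, 0, 0.005, 0, -0.3],
    [0, 0, 0.002, 0, -0.3],
  ],
)

```text
t: 20.2
ee_pos: [451.0, 330.0, 125.0]
orientation: [-0.483, -3.103, 0.002]
ft_force: [-0.2, 0.1, -1.1]
width: 40.0
```

Call:
send_rows(
  rows=[
    [0, 0, 0.001, 0, -0.3],
    [0, 0, 0, 0, -0.3],
    [0, 0, 0, 0, -0.3],
    [0, 0, 0, 0, -0.3],
    [0, 0, 0, 0, -0.3],
  ],
)

```text
t: 20.7
ee_pos: [451.6, 330.3, 125.4]
orientation: [0.483, 3.104, 0.001]
ft_force: [-0.3, 0.3, -1.5]
width: 39.9
```

```bash
python3 plan.py 451.7 329.5 120 -.3088
```

```text
t 20.7 pos [451.6 330.3 125.4] phi-pi -0.3088 tilt [ 5.e-04  3.e-04 -1.e+00] F [-0.3  0.3 -1.5] w 39.9 q [ 0.61  0.59  1.87 -0.    0.68 -0.65]
turn first 0.0 then shift mm [-0.4 -0.7  5.4]  without turn: [-0.4 -0.7  5.4]
```

Call:
send_rows(
  rows=[
    [-0.0002, -0.0006, 0.002, 0, -0.3],
    [0, 0, 0.001, 0, -0.3],
    [0, 0, 0.0005, 0, -0.3],
    [0, 0, 0, 0, -0.3],
    [0, 0, 0, 0, -0.3],
  ],
)

```text
t: 21.2
ee_pos: [451.5, 329.6, 121.6]
orientation: [-0.483, -3.104, 0.0]
ft_force: [0.9, 0.2, -1.0]
width: 39.7
```

```bash
python3 plan.py 451.7 329.5 120 -.3088
```

```text
t 21.2 pos [451.5 329.6 121.6] phi-pi -0.3088 tilt [-0. -0. -1.] F [ 0.9  0.2 -1. ] w 39.7 q [ 0.61  0.6   1.87  0.    0.67 -0.65]
turn first -0.0 then shift mm [-0.2 -0.   1.6]  without turn: [-0.2 -0.   1.6]
```

Call:
send_rows(
  rows=[
    [-0.0002, 0, 0.0008, 0, -0.3],
    [0, 0, 0.0005, 0, -0.3],
    [0, 0, 0, 0, -0.3],
    [0, 0, 0, 0, -0.3],
    [0, 0, 0, 0, -0.3],
  ],
)

```text
t: 21.7
ee_pos: [451.6, 329.5, 120.3]
orientation: [0.483, 3.104, -0.0]
ft_force: [0.4, -0.2, -1.0]
width: 40.0
```

```bash
python3 plan.py 451.7 329.5 120 -.3088
```

```text
t 21.7 pos [451.6 329.5 120.3] phi-pi -0.3088 tilt [ 0. -0. -1.] F [ 0.4 -0.2 -1. ] w 40.0 q [ 0.61  0.6   1.87 -0.    0.67 -0.65]
turn first 0.0 then shift mm [-0.1 -0.   0.3]  without turn: [-0.1 -0.   0.3]
```

Call:
send_rows(
  rows=[
    [0, 0, 0.0003, 0, -0.3],
    [0, 0, 0, 0, -0.3],
    [0, 0, 0, 0, -0.3],
    [0, 0, 0, 0, 0.2],
    [0, 0, 0, 0, 0.36],
  ],
)

```text
t: 22.2
ee_pos: [451.7, 329.6, 120.0]
orientation: [0.483, 3.104, 0.0]
ft_force: [1.2, -0.0, 0.6]
width: 52.0
```

Call:
send_rows(
  rows=[
    [0, 0, 0, 0, 0.36],
    [0, 0, 0, 0, 0.36],
    [0, 0, -0.02, 0, 0.36],
    [0, 0, -0.04, 0, 0.36],
    [0, 0, -0.03, 0, 0.36],
  ],
)

```text
t: 22.7
ee_pos: [451.7, 329.5, 211.3]
orientation: [-0.483, -3.104, 0.0]
ft_force: [0.3, -0.5, 0.0]
width: 60.1
```

Call:
send_rows(
  rows=[
    [0, 0, -0.01, -0.1, 0.36],
    [0, 0, 0, -0.127, 0.36],
    [0, 0, 0, 0, 0.36],
    [0, 0, 0, 0, 0.36],
  ],
)

```text
t: 23.1
ee_pos: [451.5, 329.4, 219.8]
orientation: [-0.134, -3.138, 0.0]
ft_force: [0.3, 0.4, -0.2]
width: 59.7
```

```bash
python3 plan.py 459.3 141.2 220 -.082
```

```text
t 23.1 pos [451.5 329.4 219.8] phi-pi -0.0851 tilt [-4.e-04 -2.e-04 -1.e+00] F [ 0.3  0.4 -0.2] w 59.7 q [ 0.61  0.44  1.84  0.    0.87 -0.88]
turn first -0.0031 then shift mm [ -23.2 -186.9   -0.2]  without turn: [ -23.8 -186.8   -0.2]
```

Call:
send_rows(
  rows=[
    [-0.004, -0.025, 0, -0.003, 0.36],
    [-0.004, -0.035, 0, 0, 0.36],
    [-0.004, -0.035, 0, 0, 0.36],
    [-0.004, -0.035, 0, 0, 0.36],
    [-0.004, -0.032, 0, 0, 0.36],
  ],
)

```text
t: 23.6
ee_pos: [458.3, 165.0, 219.5]
orientation: [-0.128, -3.138, 0.001]
ft_force: [0.1, -0.6, -1.1]
width: 59.9
```

Call:
send_rows(
  rows=[
    [-0.003, -0.017, 0, 0, 0.36],
    [-0.0, -0.006, 0, 0, 0.36],
    [0, 0, 0.03, 0, 0.36],
    [0, 0, 0.03, 0, 0.36],
    [0, 0, 0, 0, 0.36],
  ],
)

```text
t: 24.1
ee_pos: [457.9, 143.2, 157.1]
orientation: [-0.126, -3.133, 0.003]
ft_force: [0.2, 0.3, 0.3]
width: 59.5
```

Call:
send_rows(
  rows=[
    [0, 0, 0, 0, 0.36],
    [0, 0, 0, 0, 0.36],
  ],
)

```text
t: 24.3
ee_pos: [460.5, 143.8, 161.0]
orientation: [0.124, 3.138, 0.001]
ft_force: [-0.0, -0.2, 0.5]
width: 59.9
```

```bash
python3 plan.py 459.3 141.2 81.5 -.082;python3 - <<'E'
from fit import *
for c in("top","scene"):
    d=get_image(c); print(c,*[np.round(q,3) for q in holes(d,451.5,329.5,-.309,61)])
    p=w2p(d,[[451,329,20]])[0].astype(int); a=d["color"][max(p[1]-50,0):p[1]+50,max(0,p[0]-65):p[0]+65]; cv2.imwrite(f"pics/{c}5.png",cv2.resize(a,None,fx=6,fy=6,interpolation=cv2.INTER_CUBIC))
E
```

```text
t 24.3 pos [460.5 143.8 161. ] phi-pi -0.0789 tilt [ 1.4e-03  4.0e-04 -1.0e+00] F [-0.  -0.2  0.5] w 59.9 q [ 0.28  0.45  2.03  0.    0.66 -1.21]
turn first 0.0031 then shift mm [ 1.  -2.7 79.5]  without turn: [ 1.1 -2.7 79.5]
top [nan nan] nan nan
scene [450.826 329.556] -0.31 44.912fit.py:41: RuntimeWarning: invalid value encountered in scalar divide
  u,v=(w*uu).sum()/w.sum()/S2+p[0]-h,(w*vv).sum()/w.sum()/S2+p[1]-h
```

View pics/scene5.png

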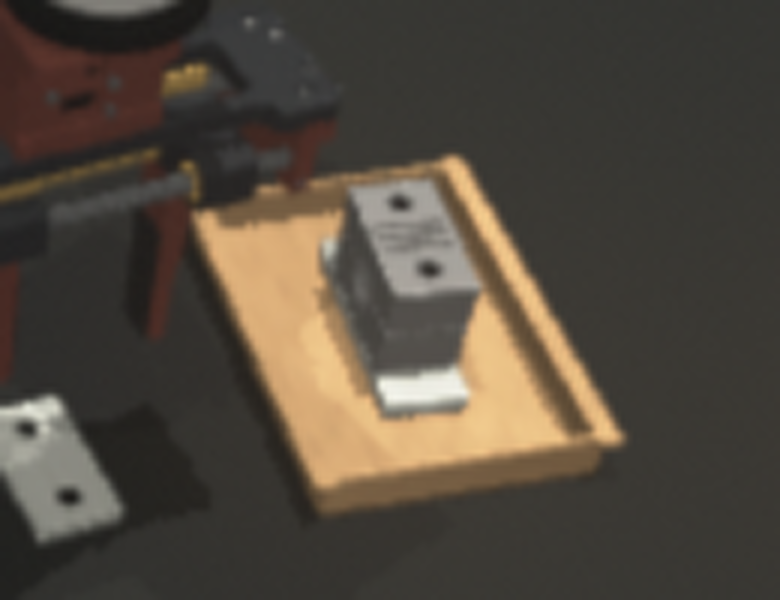

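View pics/top5.png

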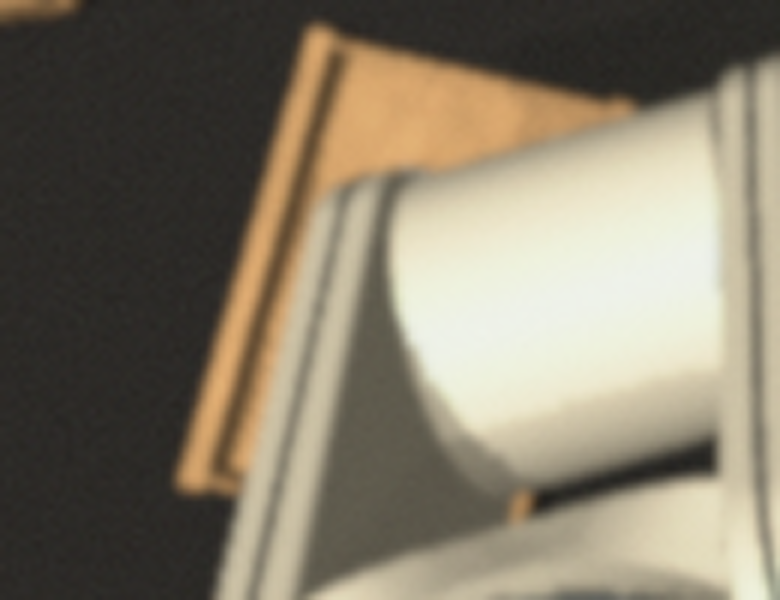

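Call:
send_rows(
  rows=[
    [0.0006, -0.0024, 0.02, 0.003, 0.36],
    [0, 0, 0.025, 0, 0.36],
    [0, 0, 0.015, 0, 0.36],
    [0, 0, 0.01, 0, 0.36],
    [0, 0, 0.004, 0, 0.36],
  ],
)

```text
t: 24.9
ee_pos: [459.3, 141.0, 85.8]
orientation: [0.129, 3.139, 0.0]
ft_force: [-0.5, 0.1, 0.2]
width: 59.7
```

Call:
send_rows(
  rows=[
    [0, 0, 0.002, 0, 0.36],
    [0, 0, 0, 0, 0.36],
    [0, 0, 0, 0, 0.36],
    [0, 0, 0, 0, 0.36],
    [0, 0, 0, 0, 0.36],
  ],
)

```text
t: 25.4
ee_pos: [459.3, 141.0, 84.3]
orientation: [0.128, 3.138, 0.0]
ft_force: [-0.4, -0.8, 0.5]
width: 59.7
```

```bash
python3 plan.py 459.3 141.2 81.7 -.082
```

```text
t 25.4 pos [459.3 141.   84.3] phi-pi -0.0818 tilt [ 7.e-04  2.e-04 -1.e+00] F [-0.4 -0.8  0.5] w 59.7 q [ 0.27  0.6   2.05 -0.    0.5  -1.22]
turn first 0.0002 then shift mm [0.1 0.2 2.6]  without turn: [0.1 0.2 2.6]
```

Call:
send_rows(
  rows=[
    [0, 0, 0.001, 0, 0.36],
    [0, 0, 0.001, 0, 0.36],
    [0, 0, 0, 0, 0.36],
    [0, 0, 0, 0, 0.36],
  ],
)

```text
t: 25.8
ee_pos: [459.1, 140.9, 81.9]
orientation: [-0.128, -3.139, 0.0]
ft_force: [-0.3, 0.2, 0.7]
width: 59.6
```

```bash
python3 plan.py 459.3 141.2 81.7 -.082
```

```text
t 25.8 pos [459.1 140.9  81.9] phi-pi -0.0818 tilt [-2.e-04 -0.e+00 -1.e+00] F [-0.3  0.2  0.7] w 59.6 q [ 0.27  0.6   2.05  0.    0.49 -1.22]
turn first 0.0002 then shift mm [-0.2  0.3  0.2]  without turn: [-0.2  0.3  0.2]
```

Call:
send_rows(
  rows=[
    [-0.0002, 0, 0, 0, -0.3],
    [0, 0, 0, 0, -0.3],
    [0, 0, 0, 0, -0.3],
    [0, 0, 0, 0, -0.3],
    [0, 0, 0, 0, -0.3],
  ],
)

```text
t: 26.3
ee_pos: [459.4, 140.9, 82.0]
orientation: [0.128, 3.139, 0.0]
ft_force: [0.3, -0.3, 0.5]
width: 39.5
```

Call:
send_rows(
  rows=[
    [0, 0, 0, 0, -0.3],
    [0, 0, -0.005, 0, -0.3],
    [0, 0, -0.02, 0, -0.3],
    [0, 0, -0.03, 0, -0.3],
    [0, 0, -0.03, 0, -0.3],
  ],
)

```text
t: 26.8
ee_pos: [458.7, 140.7, 167.7]
orientation: [-0.128, -3.137, 0.001]
ft_force: [0.6, 0.2, -1.1]
width: 39.6
```

Call:
send_rows(
  rows=[
    [0, 0, -0.03, 0, -0.3],
    [0, 0, -0.025, 0, -0.3],
    [0, 0, 0, 0.127, -0.3],
    [0, 0, 0, 0.1, -0.3],
    [0, 0, 0, 0, -0.3],
  ],
)

```text
t: 27.3
ee_pos: [459.1, 140.8, 222.4]
orientation: [0.484, 3.104, 0.0]
ft_force: [-0.2, 0.1, -1.0]
width: 39.7
```

```bash
python3 plan.py 451.6 329.6 220 -.3088; python3 - <<'E'
from h import *
for n in("scene",):
    d=get_image(n); p=w2p(d,[[459,141,140]])[0].astype(int); a=d["color"][max(p[1]-50,0):p[1]+50,max(0,p[0]-65):p[0]+65]; cv2.imwrite(f"pics/{n}6.png",cv2.resize(a,None,fx=6,fy=6,interpolation=cv2.INTER_CUBIC))
E
```

```text
t 27.3 pos [459.1 140.8 222.4] phi-pi -0.3097 tilt [ 3.e-04  1.e-04 -1.e+00] F [-0.2  0.1 -1. ] w 39.7 q [ 0.27  0.33  2.    0.    0.8  -0.99]
turn first -0.0009 then shift mm [ 64.5 177.6   2.4]  without turn: [ 64.7 177.5   2.4]
```

View pics/scene6.png

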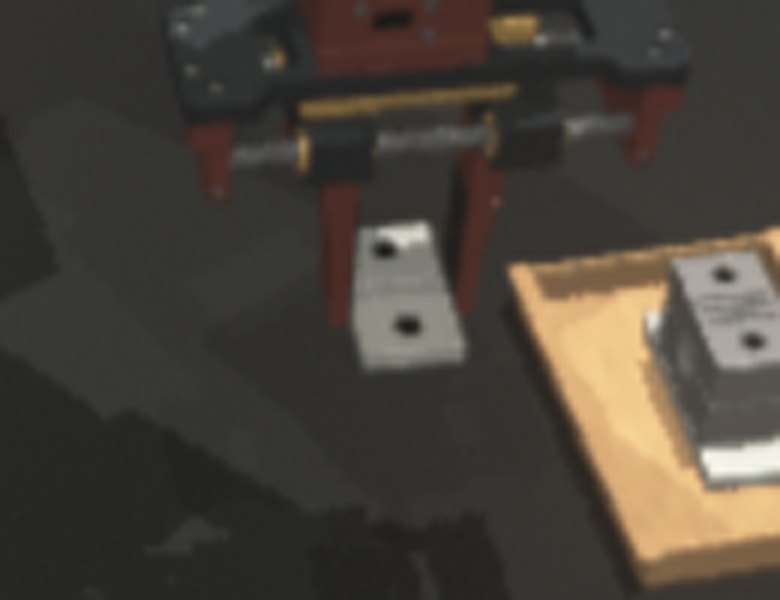

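Call:
send_rows(
  rows=[
    [0.008, 0.02, 0, -0.001, -0.3],
    [0.011, 0.031, 0, 0, -0.3],
    [0.012, 0.033, 0, 0, -0.3],
    [0.012, 0.033, 0, 0, -0.3],
    [0.012, 0.033, 0, 0, -0.3],
  ],
)

```text
t: 27.85
ee_pos: [452.0, 301.7, 221.7]
orientation: [-0.477, -3.105, 0.001]
ft_force: [0.4, -0.6, -2.1]
width: 39.6
```

Call:
send_rows(
  rows=[
    [0.007, 0.02, 0, 0, -0.3],
    [0.0025, 0.0076, 0, 0, -0.3],
    [0, 0, 0.02, 0, -0.3],
    [0, 0, 0.02, 0, -0.3],
    [0, 0, 0.01, 0, -0.3],
  ],
)

```text
t: 28.35
ee_pos: [450.9, 328.5, 170.3]
orientation: [-0.479, -3.103, 0.004]
ft_force: [0.4, 0.8, -1.1]
width: 39.5
```

Call:
send_rows(
  rows=[
    [0, 0, 0, 0, -0.3],
    [0, 0, 0, 0, -0.3],
    [0, 0, 0, 0, -0.3],
    [0, 0, 0, 0, -0.3],
  ],
)

```text
t: 28.75
ee_pos: [452.2, 329.8, 172.9]
orientation: [0.481, 3.103, 0.002]
ft_force: [-0.6, 0.4, -1.3]
width: 39.6
```

```bash
python3 plan.py 451.6 329.6 143 -.3088
```

```text
t 28.75 pos [452.2 329.8 172.9] phi-pi -0.3079 tilt [ 1.2e-03  9.0e-04 -1.0e+00] F [-0.6  0.4 -1.3] w 39.6 q [ 0.61  0.51  1.86 -0.    0.77 -0.65]
turn first 0.0009 then shift mm [ 0.5 -0.4 29.9]  without turn: [ 0.5 -0.4 29.9]
```

Call:
send_rows(
  rows=[
    [0.0003, -0.0002, 0.008, 0.001, -0.3],
    [0, 0, 0.008, 0, -0.3],
    [0, 0, 0.005, 0, -0.3],
    [0, 0, 0.003, 0, -0.3],
    [0, 0, 0.001, 0, -0.3],
  ],
)

```text
t: 29.25
ee_pos: [451.1, 329.5, 146.3]
orientation: [-0.483, -3.104, 0.001]
ft_force: [-0.0, 0.4, -1.6]
width: 39.2
```

Call:
send_rows(
  rows=[
    [0, 0, 0, 0, -0.3],
    [0, 0, 0, 0, -0.3],
    [0, 0, 0, 0, -0.3],
    [0, 0, 0, 0, -0.3],
  ],
)

```text
t: 29.65
ee_pos: [451.5, 329.7, 147.2]
orientation: [0.483, 3.104, 0.0]
ft_force: [-0.5, 0.5, -2.1]
width: 39.4
```

```bash
python3 plan.py 451.6 329.6 143 -.3088
```

```text
t 29.65 pos [451.5 329.7 147.2] phi-pi -0.3088 tilt [ 4.e-04  3.e-04 -1.e+00] F [-0.5  0.5 -2.1] w 39.4 q [ 0.61  0.55  1.86 -0.    0.72 -0.65]
turn first 0.0 then shift mm [-0.2 -0.1  4.2]  without turn: [-0.2 -0.1  4.2]
```

Call:
send_rows(
  rows=[
    [-0.0002, -0.0001, 0.0015, 0, -0.3],
    [0, 0, 0.001, 0, -0.3],
    [0, 0, 0.0005, 0, -0.3],
    [0, 0, 0, 0, -0.3],
    [0, 0, 0, 0, -0.3],
  ],
)

```text
t: 30.15
ee_pos: [451.5, 329.4, 143.9]
orientation: [-0.483, -3.104, 0.0]
ft_force: [0.2, 0.0, -0.1]
width: 39.8
```

```bash
python3 plan.py 451.6 329.6 143 -.3088
```

```text
t 30.15 pos [451.5 329.4 143.9] phi-pi -0.3088 tilt [-1.e-04 -1.e-04 -1.e+00] F [ 0.2  0.  -0.1] w 39.8 q [ 0.61  0.56  1.87 -0.    0.72 -0.65]
turn first -0.0 then shift mm [-0.   0.2  0.9]  without turn: [-0.   0.2  0.9]
```

Call:
send_rows(
  rows=[
    [0, 0.0001, 0.0005, 0, -0.3],
    [0, 0, 0.0004, 0, -0.3],
    [0, 0, 0, 0, -0.3],
    [0, 0, 0, 0, -0.3],
    [0, 0, 0, 0, -0.3],
  ],
)

```text
t: 30.65
ee_pos: [451.5, 329.5, 143.1]
orientation: [0.483, 3.104, 0.0]
ft_force: [-0.1, 0.1, -1.6]
width: 39.3
```

Call:
send_rows(
  rows=[
    [0, 0, 0, 0, 0.2],
    [0, 0, 0, 0, 0.36],
    [0, 0, 0, 0, 0.36],
    [0, 0, 0, 0, 0.36],
    [0, 0, -0.02, 0, 0.36],
  ],
)

```text
t: 31.15
ee_pos: [450.4, 328.7, 161.4]
orientation: [-0.483, -3.101, 0.005]
ft_force: [0.5, -0.3, 0.5]
width: 59.6
```

Call:
send_rows(
  rows=[
    [0, 0, -0.03, 0, 0.36],
    [0, 0, -0.03, 0, 0.36],
    [0, 0, 0, -0.137, 0.3],
    [0, 0, 0, 0, 0],
    [0, 0, 0, 0, 0],
  ],
)

```text
t: 31.65
ee_pos: [451.3, 329.3, 222.8]
orientation: [-0.275, -3.129, 0.001]
ft_force: [0.3, 0.1, -0.9]
width: 45.6
```

```bash
python3 plan.py 637 127.3 223 -.175
```

```text
t 31.65 pos [451.3 329.3 222.8] phi-pi -0.1751 tilt [-6.e-04 -4.e-04 -1.e+00] F [ 0.3  0.1 -0.9] w 45.6 q [ 0.61  0.43  1.83  0.    0.87 -0.79]
turn first -0.0001 then shift mm [-2.181e+02 -1.666e+02 -2.000e-01]  without turn: [-2.181e+02 -1.666e+02 -2.000e-01]
```

Call:
send_rows(
  rows=[
    [-0.02, -0.016, 0, 0, 0],
    [-0.033, -0.025, 0, 0, 0],
    [-0.035, -0.027, 0, 0, 0],
    [-0.035, -0.027, 0, 0, 0],
    [-0.035, -0.027, 0, 0, 0],
  ],
)

```text
t: 32.15
ee_pos: [586.9, 180.8, 222.0]
orientation: [-0.274, -3.128, 0.001]
ft_force: [0.6, 0.9, 0.2]
width: 43.9
```

Call:
send_rows(
  rows=[
    [-0.035, -0.027, 0, 0, 0],
    [-0.02, -0.0136, 0, 0, 0],
    [-0.005, -0.004, 0, 0, 0],
    [0, 0, 0.02, 0, 0],
    [0, 0, 0.03, 0, 0],
  ],
)

```text
t: 32.65
ee_pos: [638.2, 128.6, 173.4]
orientation: [0.273, 3.128, 0.001]
ft_force: [0.7, 0.5, -0.8]
width: 43.9
```

Call:
send_rows(
  rows=[
    [0, 0, 0.01, 0, 0],
    [0, 0, 0, 0, 0],
    [0, 0, 0, 0, 0],
    [0, 0, 0, 0, 0],
  ],
)

```text
t: 33.05
ee_pos: [638.4, 128.6, 164.4]
orientation: [0.269, 3.128, 0.001]
ft_force: [0.3, 0.6, 0.9]
width: 43.9
```

```bash
python3 plan.py 636 127.6 81.8 -.175;python3 - <<'E'
from fit import *
for c in("top","scene"):
    d=get_image(c); print(c,*[np.round(q,3) for q in holes(d,451.5,329.5,-.309,69)])
    p=w2p(d,[[451,329,20]])[0].astype(int); a=d["color"][max(p[1]-50,0):p[1]+50,max(0,p[0]-65):p[0]+65]; cv2.imwrite(f"pics/{c}7.png",cv2.resize(a,None,fx=6,fy=6,interpolation=cv2.INTER_CUBIC))
E
```

```text
t 33.05 pos [638.4 128.6 164.4] phi-pi -0.1717 tilt [ 1.8e-03  3.0e-04 -1.0e+00] F [0.3 0.6 0.9] w 43.9 q [ 0.18  0.63  1.65  0.    0.86 -1.22]
turn first 0.0033 then shift mm [ 2.2 -1.4 82.6]  without turn: [ 2.3 -1.5 82.5]
top [nan nan] nan nan
scene [nan nan] nan nanfit.py:41: RuntimeWarning: invalid value encountered in scalar divide
  u,v=(w*uu).sum()/w.sum()/S2+p[0]-h,(w*vv).sum()/w.sum()/S2+p[1]-h
```

View pics/scene7.png

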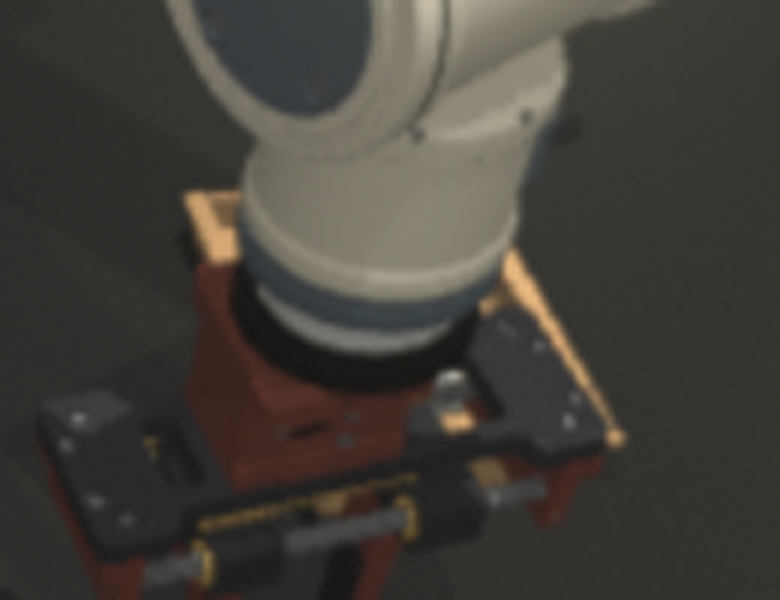

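View pics/top7.png

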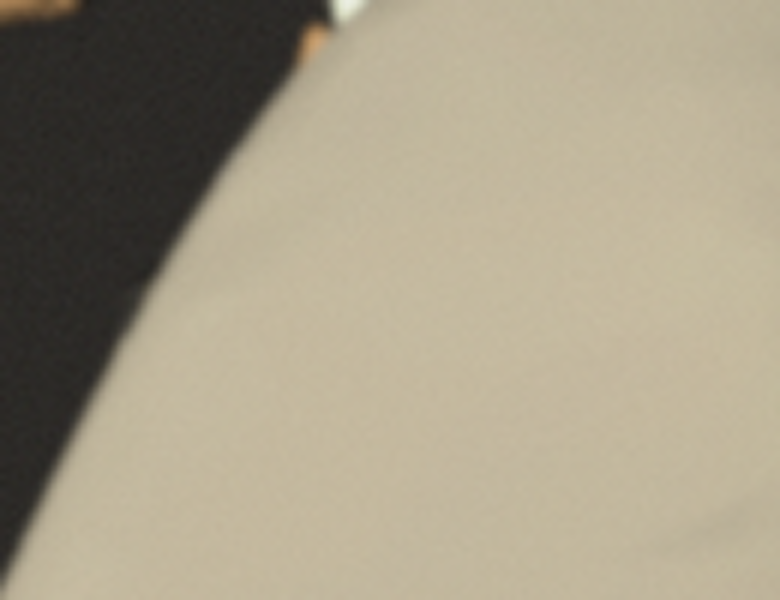

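Both views of the stack are blocked by the arm; I'll check later. Go down on the bolt.

Call:
send_rows(
  rows=[
    [0.0022, -0.0014, 0.02, 0.003, 0],
    [0, 0, 0.025, 0, 0],
    [0, 0, 0.02, 0, 0],
    [0, 0, 0.01, 0, 0],
    [0, 0, 0.004, 0, 0],
  ],
)

```text
t: 33.65
ee_pos: [635.3, 127.1, 83.6]
orientation: [-0.274, -3.129, 0.0]
ft_force: [0.6, 0.1, 0.6]
width: 43.7
```

Call:
send_rows(
  rows=[
    [0, 0, 0, 0, 0],
    [0, 0, 0, 0, 0],
    [0, 0, 0, 0, 0],
    [0, 0, 0, 0, 0],
    [0, 0, 0, 0, 0],
  ],
)

```text
t: 34.15
ee_pos: [635.7, 127.2, 84.6]
orientation: [0.274, 3.129, 0.0]
ft_force: [-0.9, 0.0, 0.2]
width: 43.9
```

```bash
python3 plan.py 636 127.6 81.8 -.175
```

```text
t 34.15 pos [635.7 127.2  84.6] phi-pi -0.1748 tilt [ 8.e-04  2.e-04 -1.e+00] F [-0.9  0.   0.2] w 43.9 q [ 0.18  0.74  1.67  0.    0.73 -1.22]
turn first 0.0002 then shift mm [-0.2  0.4  2.8]  without turn: [-0.2  0.4  2.8]
```

Call:
send_rows(
  rows=[
    [0, 0, 0.0015, 0, 0],
    [0, 0, 0.0005, 0, 0],
    [0, 0, 0, 0, 0],
    [0, 0, 0, 0, 0],
  ],
)

```text
t: 34.55
ee_pos: [635.4, 127.1, 82.0]
orientation: [-0.274, -3.129, 0.0]
ft_force: [0.6, -0.2, -0.0]
width: 43.9
```

Call:
send_rows(
  rows=[
    [0, 0, 0, 0, -1],
    [0, 0, 0, 0, -1],
    [0, 0, 0, 0, -1],
    [0, 0, 0, 0, -1],
    [0, 0, 0, 0, -1],
  ],
)

```text
t: 35.05
ee_pos: [635.4, 127.1, 82.1]
orientation: [0.274, 3.13, 0.0]
ft_force: [-0.8, -0.3, -0.6]
width: 9.2
```

Call:
send_rows(
  rows=[
    [0, 0, 0, 0, -1],
    [0, 0, 0, 0, -1],
    [0, 0, 0, 0, -1],
    [0, 0, -0.01, 0, -1],
    [0, 0, -0.03, 0, -1],
  ],
)

```text
t: 35.55
ee_pos: [633.6, 126.8, 120.3]
orientation: [-0.274, -3.124, 0.002]
ft_force: [-0.4, -0.7, 0.4]
width: 9.1
```

Call:
send_rows(
  rows=[
    [0, 0, -0.03, 0, -1],
    [0, 0, -0.03, 0, -1],
    [0, 0, -0.02, 0, -1],
    [0, 0, 0, 0, -1],
    [0, 0, 0, 0, -1],
  ],
)

```text
t: 36.05
ee_pos: [635.3, 127.1, 202.3]
orientation: [0.274, 3.129, 0.0]
ft_force: [-0.2, -0.5, -0.9]
width: 9.2
```

```bash
python3 plan.py 535 -310 200 -.0385; python3 - <<'E'
from h import *
for n in("scene",):
    d=get_image(n); p=w2p(d,[[636,127,110]])[0].astype(int); a=d["color"][max(p[1]-50,0):p[1]+50,max(0,p[0]-65):p[0]+65]; cv2.imwrite(f"pics/{n}8.png",cv2.resize(a,None,fx=6,fy=6,interpolation=cv2.INTER_CUBIC))
E
```

```text
t 36.05 pos [635.3 127.1 202.3] phi-pi -0.1748 tilt [ 6.e-04  1.e-04 -1.e+00] F [-0.2 -0.5 -0.9] w 9.2 q [ 0.18  0.58  1.64 -0.    0.93 -1.22]
turn first -0.1363 then shift mm [  83.4 -440.6    2.3]  without turn: [  22.7 -447.9    2.2]
```

View pics/scene8.png

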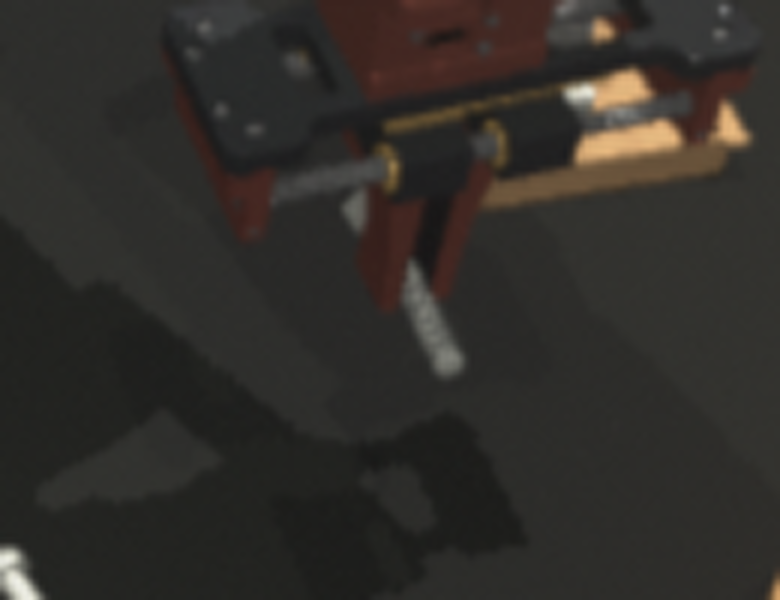

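Call:
send_rows(
  rows=[
    [0, 0, 0, -0.136, -1],
    [0.005, -0.025, 0, 0, -1],
    [0.007, -0.037, 0, 0, -1],
    [0.007, -0.037, 0, 0, -1],
    [0.007, -0.037, 0, 0, -1],
  ],
)

```text
t: 36.6
ee_pos: [602.8, -8.8, 200.2]
orientation: [-0.06, -3.138, -0.0]
ft_force: [0.8, -0.9, -0.8]
width: 8.7
```

Call:
send_rows(
  rows=[
    [0.007, -0.037, 0, 0, -1],
    [0.007, -0.037, 0, 0, -1],
    [0.007, -0.037, 0, 0, -1],
    [0.007, -0.037, 0, 0, -1],
    [0.007, -0.037, 0, 0, -1],
  ],
)

```text
t: 37.1
ee_pos: [560.7, -192.4, 200.3]
orientation: [-0.061, -3.138, -0.002]
ft_force: [0.7, 0.5, -0.8]
width: 9.2
```

Call:
send_rows(
  rows=[
    [0.007, -0.037, 0, 0, -1],
    [0.007, -0.037, 0, 0, -1],
    [0.007, -0.025, 0, 0, -1],
    [0.004, -0.015, 0, 0, -1],
    [0, 0, 0, 0, -1],
  ],
)

```text
t: 37.6
ee_pos: [531.6, -305.3, 200.8]
orientation: [-0.065, -3.139, -0.001]
ft_force: [-0.4, -0.1, -0.6]
width: 9.2
```

Call:
send_rows(
  rows=[
    [0, 0, 0.03, 0, -1],
    [0, 0, 0.02, 0, -1],
    [0, 0, 0, 0, -1],
    [0, 0, 0, 0, -1],
    [0, 0, 0, 0, -1],
  ],
)

```text
t: 38.1
ee_pos: [533.4, -303.8, 153.0]
orientation: [0.06, 3.14, -0.001]
ft_force: [0.2, 0.2, 0.1]
width: 8.9
```

```bash
python3 plan.py 531 -308 85.3 -.0385;  python3 - <<'E'
from fit import *
d=get_image("scene"); p=w2p(d,[[531,-320,50]])[0].astype(int); a=d["color"][max(p[1]-50,0):p[1]+50,max(0,p[0]-65):p[0]+65]; cv2.imwrite(f"pics/scene9.png",cv2.resize(a,None,fx=6,fy=6,interpolation=cv2.INTER_CUBIC))
for c in("top","scene"):
    d=get_image(c); print(c,*[np.round(q,3) for q in holes(d,451.5,329.5,-.309,69)])
    p=w2p(d,[[451,329,20]])[0].astype(int); a=d["color"][max(p[1]-50,0):p[1]+50,max(0,p[0]-65):p[0]+65]; cv2.imwrite(f"pics/{c}st.png",cv2.resize(a,None,fx=6,fy=6,interpolation=cv2.INTER_CUBIC))
E
```

```text
t 38.1 pos [ 533.4 -303.8  153. ] phi-pi -0.0379 tilt [ 1.2e-03 -6.0e-04 -1.0e+00] F [0.2 0.2 0.1] w 8.9 q [-0.54  0.6   1.74  0.    0.8  -2.07]
turn first 0.0006 then shift mm [ 2.3 -4.3 67.7]  without turn: [ 2.4 -4.2 67.7]
top [451.975 329.382] -0.317 45.043
scene [451.039 329.427] -0.312 44.9
```

View pics/scene9.png

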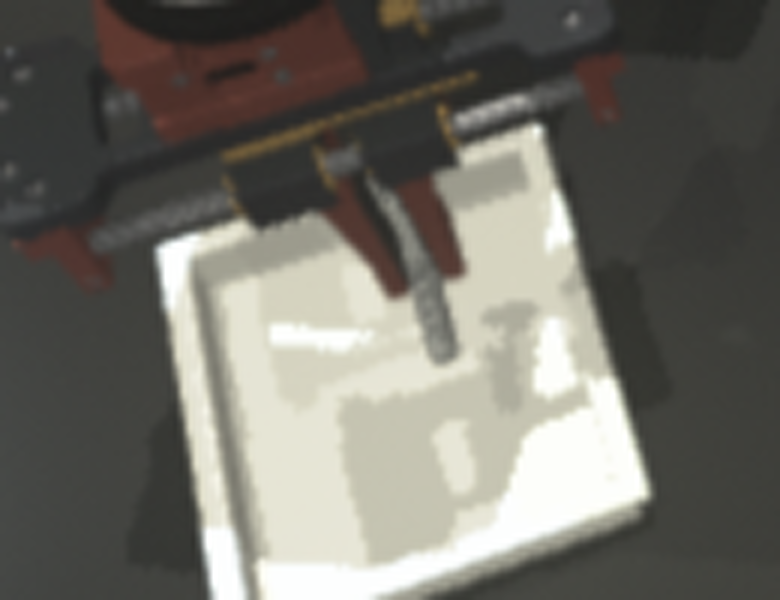

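View pics/topst.png

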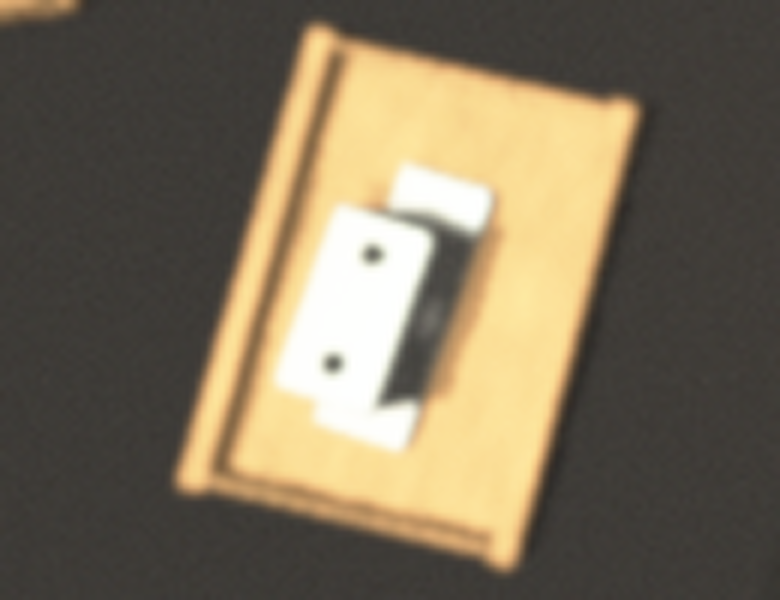

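View pics/scenest.png

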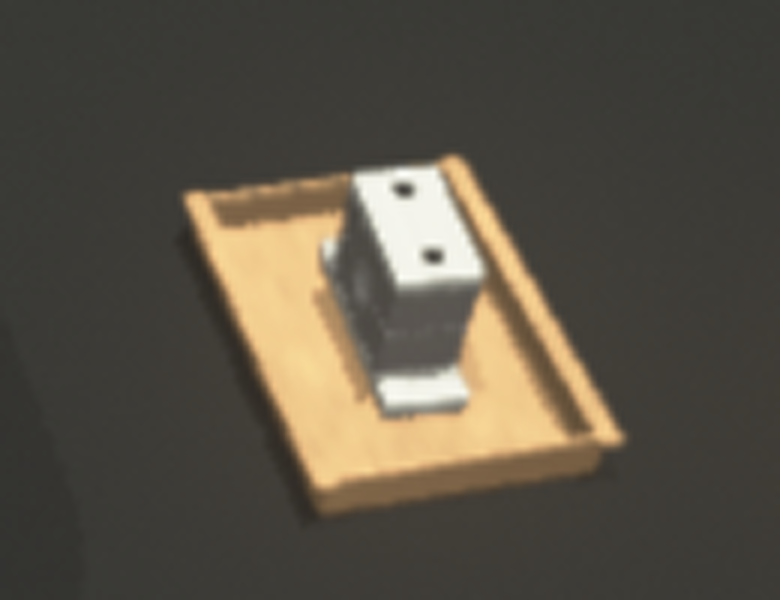

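The stack is aligned: cover-hole centre is at (451.5, 329.4), matching the plate. Lowering the bolt.

Call:
send_rows(
  rows=[
    [0.002, -0.004, 0.02, 0, -1],
    [0, 0, 0.02, 0, -1],
    [0, 0, 0.012, 0, -1],
    [0, 0, 0.008, 0, -1],
    [0, 0, 0.003, 0, -1],
  ],
)

```text
t: 38.75
ee_pos: [530.4, -308.0, 88.6]
orientation: [-0.061, -3.14, -0.0]
ft_force: [-0.1, -0.1, -1.0]
width: 9.2
```

Call:
send_rows(
  rows=[
    [0, 0, 0, 0, -1],
    [0, 0, 0, 0, -1],
    [0, 0, 0, 0, -1],
    [0, 0, 0, 0, -1],
  ],
)

```text
t: 39.15
ee_pos: [530.8, -308.3, 89.6]
orientation: [0.061, 3.14, -0.001]
ft_force: [-0.0, -0.5, -0.8]
width: 9.1
```

```bash
python3 plan.py 531 -308 85.3 -.0385;  python3 - <<'E'
from fit import *
d=get_image("scene"); p=w2p(d,[[531,-320,20]])[0].astype(int); a=d["color"][max(p[1]-50,0):p[1]+50,max(0,p[0]-65):p[0]+65]; cv2.imwrite(f"pics/scene10.png",cv2.resize(a,None,fx=6,fy=6,interpolation=cv2.INTER_CUBIC))
E
```

```text
t 39.15 pos [ 530.8 -308.3   89.6] phi-pi -0.0388 tilt [ 8.e-04 -5.e-04 -1.e+00] F [-0.  -0.5 -0.8] w 9.1 q [-0.55  0.7   1.75  0.    0.69 -2.08]
turn first -0.0003 then shift mm [-0.2  0.3  4.3]  without turn: [-0.2  0.3  4.3]
```

View pics/scene10.png

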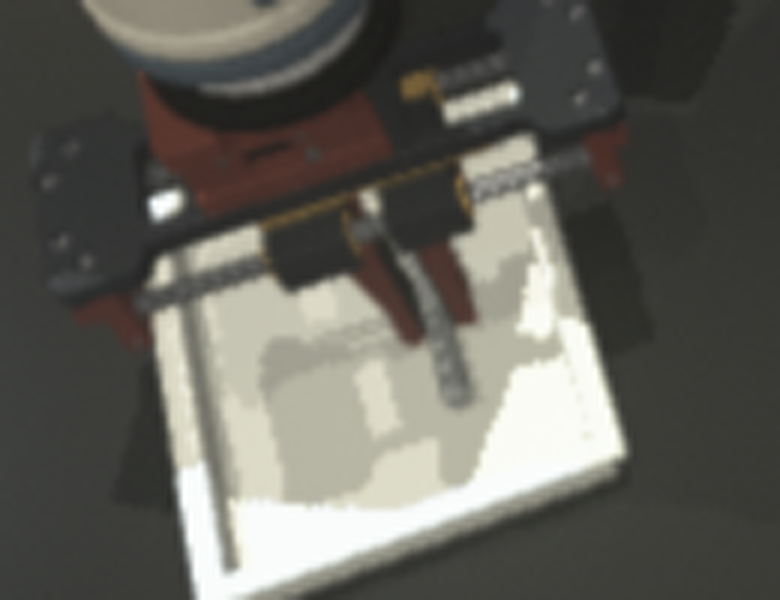

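Call:
send_rows(
  rows=[
    [0, 0, 0.002, 0, -1],
    [0, 0, 0.001, 0, -1],
    [0, 0, 0.0005, 0, -1],
    [0, 0, 0, 0, -1],
    [0, 0, 0, 0, -1],
  ],
)

```text
t: 39.7
ee_pos: [530.5, -308.1, 85.5]
orientation: [-0.061, -3.141, -0.0]
ft_force: [-1.1, 0.1, -1.2]
width: 9.1
```

```bash
python3 plan.py 531 -308 85.2 -.0385
```

```text
t 39.7 pos [ 530.5 -308.1   85.5] phi-pi -0.0387 tilt [-1.e-04  0.e+00 -1.e+00] F [-1.1  0.1 -1.2] w 9.1 q [-0.55  0.71  1.75 -0.    0.68 -2.08]
turn first -0.0002 then shift mm [-0.5  0.1  0.3]  without turn: [-0.5  0.1  0.3]
```

Call:
send_rows(
  rows=[
    [0, 0, 0.0003, 0, -1],
    [0, 0, 0, 0, -1],
    [0, 0, 0, 0, -0.6],
    [0, 0, 0, 0, -0.45],
    [0, 0, 0, 0, -0.45],
  ],
)

```text
t: 40.2
ee_pos: [530.5, -308.2, 85.4]
orientation: [0.061, 3.141, -0.0]
ft_force: [-0.7, 0.9, 0.1]
width: 23.8
```

Call:
send_rows(
  rows=[
    [0, 0, 0, 0, -0.45],
    [0, 0, 0, 0, -0.45],
    [0, 0, -0.01, 0, -0.45],
    [0, 0, -0.03, 0, -0.45],
    [0, 0, -0.04, 0, -0.45],
  ],
)

```text
t: 40.7
ee_pos: [529.5, -307.5, 165.1]
orientation: [-0.061, -3.138, -0.003]
ft_force: [1.0, -0.6, -0.8]
width: 24.0
```

Call:
send_rows(
  rows=[
    [0, 0, -0.03, -0.13, -0.2],
    [0, 0, -0.01, 0, 0],
    [0, 0, 0, 0, 0],
    [0, 0, 0, 0, 0],
  ],
)

```text
t: 41.1
ee_pos: [530.0, -307.8, 204.4]
orientation: [0.14, -3.137, -0.001]
ft_force: [-0.6, -0.1, -0.7]
width: 43.7
```

```bash
python3 plan.py 649.5 -17.7 204 0.094
```

```text
t 41.1 pos [ 530.  -307.8  204.4] phi-pi 0.0892 tilt [-1.1e-03  6.0e-04 -1.0e+00] F [-0.6 -0.1 -0.7] w 43.7 q [-0.55  0.53  1.72 -0.    0.89 -2.21]
turn first -0.0048 then shift mm [-146.2  277.6    0.4]  without turn: [-144.9  278.3    0.5]
```

Call:
send_rows(
  rows=[
    [-0.01, 0.02, 0, -0.005, 0],
    [-0.017, 0.032, 0, 0, 0],
    [-0.018, 0.034, 0, 0, 0],
    [-0.018, 0.034, 0, 0, 0],
    [-0.018, 0.034, 0, 0, 0],
  ],
)

```text
t: 41.6
ee_pos: [595.8, -145.5, 203.0]
orientation: [0.148, -3.135, -0.002]
ft_force: [-0.2, -0.2, -0.1]
width: 43.7
```

Call:
send_rows(
  rows=[
    [-0.018, 0.034, 0, 0, 0],
    [-0.018, 0.034, 0, 0, 0],
    [-0.016, 0.032, 0, 0, 0],
    [-0.01, 0.018, 0, 0, 0],
    [-0.003, 0.006, 0, 0, 0],
  ],
)

```text
t: 42.1
ee_pos: [648.9, -15.3, 203.0]
orientation: [0.153, -3.135, -0.001]
ft_force: [-0.1, -0.5, -1.4]
width: 44.0
```

Call:
send_rows(
  rows=[
    [0, 0, 0.02, 0, 0],
    [0, 0, 0.02, 0, 0],
    [0, 0, 0, 0, 0],
    [0, 0, 0, 0, 0],
    [0, 0, 0, 0, 0],
  ],
)

```text
t: 42.6
ee_pos: [649.4, -18.0, 165.8]
orientation: [-0.15, 3.138, -0.0]
ft_force: [0.6, 0.1, 0.4]
width: 43.9
```

```bash
python3 plan.py 649.5 -17.7 81.8 0.094;  python3 - <<'E'
from fit import *
d=get_image("top"); p=w2p(d,[[531,-320,20]])[0].astype(int); a=d["color"][max(p[1]-50,0):p[1]+50,max(0,p[0]-65):p[0]+65]; cv2.imwrite(f"pics/top11.png",cv2.resize(a,None,fx=6,fy=6,interpolation=cv2.INTER_CUBIC))
E
```

```text
t 42.6 pos [649.4 -18.  165.8] phi-pi 0.0953 tilt [ 5.e-04 -1.e-04 -1.e+00] F [0.6 0.1 0.4] w 43.9 q [-0.05  0.63  1.65 -0.    0.87 -1.71]
turn first 0.0013 then shift mm [-0.1  0.3 84. ]  without turn: [-0.1  0.3 84. ]
```

View pics/top11.png

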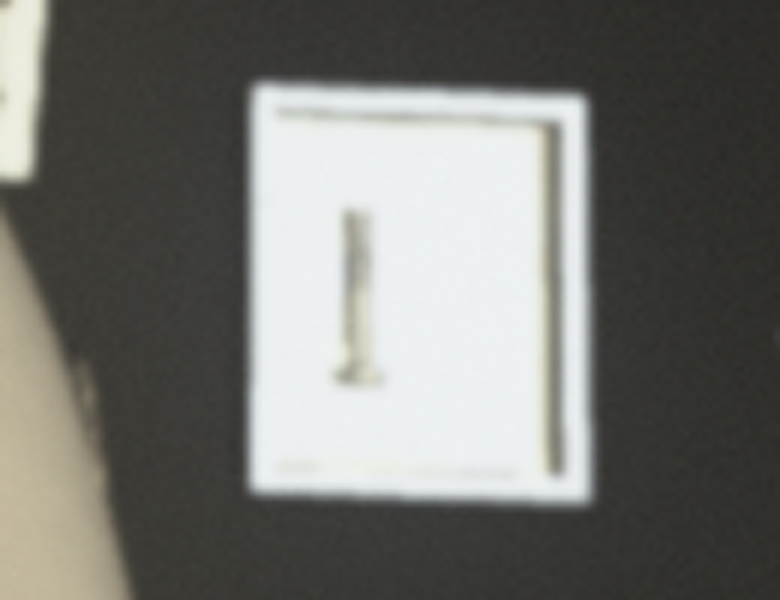

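First bolt lies flat in the pan (head at 358,378, tip at 355,210). Second bolt now.

Call:
send_rows(
  rows=[
    [0, 0, 0.02, 0.001, 0],
    [0, 0, 0.025, 0, 0],
    [0, 0, 0.02, 0, 0],
    [0, 0, 0.01, 0, 0],
    [0, 0, 0.005, 0, 0],
  ],
)

```text
t: 43.15
ee_pos: [649.2, -17.6, 85.0]
orientation: [0.149, -3.138, -0.0]
ft_force: [0.2, 0.6, 0.1]
width: 43.6
```

Call:
send_rows(
  rows=[
    [0, 0, 0, 0, 0],
    [0, 0, 0, 0, 0],
    [0, 0, 0, 0, 0],
    [0, 0, 0, 0, 0],
    [0, 0, 0, 0, 0],
  ],
)

```text
t: 43.65
ee_pos: [649.4, -17.4, 85.8]
orientation: [-0.149, 3.137, -0.0]
ft_force: [0.5, -0.3, -0.0]
width: 43.8
```

```bash
python3 plan.py 649.5 -17.7 82 0.094
```

```text
t 43.65 pos [649.4 -17.4  85.8] phi-pi 0.0952 tilt [ 8.e-04 -0.e+00 -1.e+00] F [ 0.5 -0.3 -0. ] w 43.8 q [-0.05  0.74  1.66  0.    0.74 -1.71]
turn first 0.0012 then shift mm [-0.  -0.3  3.8]  without turn: [-0.  -0.3  3.8]
```

Call:
send_rows(
  rows=[
    [0, 0, 0.002, 0, 0],
    [0, 0, 0.001, 0, 0],
    [0, 0, 0, 0, 0],
    [0, 0, 0, 0, 0],
    [0, 0, 0, 0, 0],
  ],
)

```text
t: 44.15
ee_pos: [649.2, -17.4, 82.2]
orientation: [0.149, -3.138, -0.0]
ft_force: [-0.1, 0.8, 1.1]
width: 44.1
```

Call:
send_rows(
  rows=[
    [0, 0, 0, 0, -1],
    [0, 0, 0, 0, -1],
    [0, 0, 0, 0, -1],
    [0, 0, 0, 0, -1],
    [0, 0, 0, 0, -1],
  ],
)

```text
t: 44.65
ee_pos: [649.2, -17.5, 82.3]
orientation: [-0.15, 3.138, -0.0]
ft_force: [0.2, 0.4, 0.2]
width: 9.0
```

Call:
send_rows(
  rows=[
    [0, 0, 0, 0, -1],
    [0, 0, 0, 0, -1],
    [0, 0, 0, 0, -1],
    [0, 0, -0.01, 0, -1],
    [0, 0, -0.03, 0, -1],
  ],
)

```text
t: 45.15
ee_pos: [647.3, -17.4, 120.4]
orientation: [0.149, -3.132, -0.001]
ft_force: [0.6, 0.3, -0.9]
width: 9.3
```

Call:
send_rows(
  rows=[
    [0, 0, -0.03, 0, -1],
    [0, 0, -0.03, 0, -1],
    [0, 0, -0.02, 0.13, -1],
    [0, 0, 0, 0, -1],
    [0, 0, 0, 0, -1],
  ],
)

```text
t: 45.65
ee_pos: [649.1, -17.4, 202.5]
orientation: [0.05, 3.141, -0.0]
ft_force: [-0.5, 0.1, -0.7]
width: 9.4
```

```bash
python3 plan.py 529 -353 200 -.0385
```

```text
t 45.65 pos [649.1 -17.4 202.5] phi-pi -0.0317 tilt [ 6.e-04 -0.e+00 -1.e+00] F [-0.5  0.1 -0.7] w 9.4 q [-0.05  0.58  1.64 -0.    0.93 -1.58]
turn first 0.0068 then shift mm [ 107.1 -340.     2.5]  without turn: [ 109.4 -339.2    2.4]
```

Call:
send_rows(
  rows=[
    [0.007, -0.02, 0, 0.007, -1],
    [0.01, -0.032, 0, 0, -1],
    [0.011, -0.036, 0, 0, -1],
    [0.011, -0.036, 0, 0, -1],
    [0.011, -0.036, 0, 0, -1],
  ],
)

```text
t: 46.15
ee_pos: [591.2, -176.1, 200.3]
orientation: [-0.06, -3.138, -0.001]
ft_force: [-0.0, -0.8, -0.6]
width: 8.9
```

Call:
send_rows(
  rows=[
    [0.011, -0.036, 0, 0, -1],
    [0.011, -0.036, 0, 0, -1],
    [0.011, -0.036, 0, 0, -1],
    [0.011, -0.036, 0, 0, -1],
    [0.01, -0.026, 0, 0, -1],
  ],
)

```text
t: 46.65
ee_pos: [530.1, -344.4, 200.3]
orientation: [-0.063, -3.139, -0.002]
ft_force: [1.4, 0.7, 0.1]
width: 9.2
```

Call:
send_rows(
  rows=[
    [0.003, -0.01, 0, 0, -1],
    [0, 0, 0.02, 0, -1],
    [0, 0, 0.02, 0, -1],
    [0, 0, 0.01, 0, -1],
    [0, 0, 0, 0, -1],
  ],
)

```text
t: 47.15
ee_pos: [527.4, -351.4, 149.9]
orientation: [-0.063, -3.137, -0.004]
ft_force: [0.0, -0.4, 0.2]
width: 9.1
```

Call:
send_rows(
  rows=[
    [0, 0, 0, 0, -1],
    [0, 0, 0, 0, -1],
    [0, 0, 0, 0, -1],
  ],
)

```text
t: 47.45
ee_pos: [528.7, -352.8, 153.2]
orientation: [0.065, 3.14, -0.001]
ft_force: [-0.4, -0.4, -0.8]
width: 9.4
```

```bash
python3 plan.py 530 -353 85.3 -.0385
```

```text
t 47.45 pos [ 528.7 -352.8  153.2] phi-pi -0.0414 tilt [ 1.2e-03 -8.0e-04 -1.0e+00] F [-0.4 -0.4 -0.8] w 9.4 q [-0.61  0.63  1.69  0.    0.83 -2.14]
turn first -0.0029 then shift mm [-1.3 -0.1 67.9]  without turn: [-1.2 -0.1 67.9]
```

Call:
send_rows(
  rows=[
    [-0.001, 0, 0.02, -0.003, -1],
    [0, 0, 0.02, 0, -1],
    [0, 0, 0.014, 0, -1],
    [0, 0, 0.008, 0, -1],
    [0, 0, 0.002, 0, -1],
  ],
)

```text
t: 47.95
ee_pos: [529.0, -352.6, 87.6]
orientation: [-0.061, -3.14, -0.001]
ft_force: [-0.5, -0.6, -1.0]
width: 9.2
```

Call:
send_rows(
  rows=[
    [0, 0, 0, 0, -1],
    [0, 0, 0, 0, -1],
    [0, 0, 0, 0, -1],
    [0, 0, 0, 0, -1],
    [0, 0, 0, 0, -1],
  ],
)

```text
t: 48.45
ee_pos: [529.4, -352.9, 88.7]
orientation: [0.061, 3.14, -0.001]
ft_force: [0.5, -0.8, -0.4]
width: 9.0
```

```bash
python3 plan.py 530 -353 85.3 -.0385
```

```text
t 48.45 pos [ 529.4 -352.9   88.7] phi-pi -0.0387 tilt [ 5.e-04 -4.e-04 -1.e+00] F [ 0.5 -0.8 -0.4] w 9.0 q [-0.61  0.73  1.69 -0.    0.72 -2.14]
turn first -0.0002 then shift mm [-0.6 -0.1  3.4]  without turn: [-0.6 -0.1  3.4]
```

Call:
send_rows(
  rows=[
    [0, 0, 0.0015, 0, -1],
    [0, 0, 0.0008, 0, -1],
    [0, 0, 0.0003, 0, -1],
    [0, 0, 0, 0, -1],
    [0, 0, 0, 0, -1],
  ],
)

```text
t: 48.95
ee_pos: [529.2, -352.8, 85.6]
orientation: [-0.061, -3.141, -0.0]
ft_force: [-0.7, -0.3, -0.8]
width: 9.0
```

```bash
python3 plan.py 530 -353 85.4 -.0385
```

```text
t 48.95 pos [ 529.2 -352.8   85.6] phi-pi -0.0388 tilt [-0.e+00  1.e-04 -1.e+00] F [-0.7 -0.3 -0.8] w 9.0 q [-0.61  0.73  1.69  0.    0.72 -2.14]
turn first -0.0003 then shift mm [-0.8 -0.2  0.2]  without turn: [-0.8 -0.2  0.2]
```

Call:
send_rows(
  rows=[
    [0, 0, 0.0002, 0, -1],
    [0, 0, 0, 0, -1],
    [0, 0, 0, 0, -0.6],
    [0, 0, 0, 0, -0.45],
    [0, 0, 0, 0, -0.45],
  ],
)

```text
t: 49.45
ee_pos: [529.3, -352.8, 85.6]
orientation: [0.061, 3.141, -0.0]
ft_force: [0.6, -0.5, 0.1]
width: 24.0
```

Call:
send_rows(
  rows=[
    [0, 0, 0, 0, -0.45],
    [0, 0, 0, 0, -0.45],
    [0, 0, -0.01, 0, -0.45],
    [0, 0, -0.03, 0, -0.45],
    [0, 0, -0.04, 0, -0.45],
  ],
)

```text
t: 49.95
ee_pos: [528.3, -352.1, 165.2]
orientation: [-0.061, -3.138, -0.003]
ft_force: [0.6, -1.2, 0.7]
width: 24.2
```

Call:
send_rows(
  rows=[
    [0, 0.03, -0.03, 0, -0.45],
    [0, 0.04, -0.02, 0, 0],
    [0, 0.04, 0, 0, 0],
    [0.02, 0.04, 0, 0, 0],
    [0.02, 0.04, 0, 0, 0],
  ],
)

```text
t: 50.45
ee_pos: [496.4, -159.9, 216.5]
orientation: [0.061, 3.139, -0.001]
ft_force: [-0.4, 0.9, -0.4]
width: 43.7
```

Call:
send_rows(
  rows=[
    [0.02, 0.04, 0, 0, 0],
    [0.02, 0.04, 0, 0, 0],
    [0.01, 0.03, 0, 0, 0],
    [0, 0, 0, 0, 0],
    [0, 0, 0, 0, 0],
  ],
)

```text
t: 50.95
ee_pos: [451.4, -49.2, 216.3]
orientation: [0.058, 3.139, -0.001]
ft_force: [0.3, -0.5, -0.6]
width: 44.0
```

```bash
python3 plan.py 530 -353 200 -.0385;  python3 - <<'E'
from fit import *
for c in ("top","scene"):
    d=get_image(c); print(c,*[np.round(q,3) for q in holes(d,451.5,329.5,-.309,69)], holes(d,646.1,-152.4,-.112,10)); cv2.imwrite(f"pics/{c}12.png",cv2.resize(d["color"],(800,600),interpolation=cv2.INTER_CUBIC))
E
```

```text
t 50.95 pos [451.4 -49.2 216.3] phi-pi -0.037 tilt [ 1.6e-03 -4.0e-04 -1.0e+00] F [ 0.3 -0.5 -0.6] w 44.0 q [-0.13  0.31  2.06 -0.    0.77 -1.67]
turn first 0.0015 then shift mm [ -90.3 -300.6   16.3]  without turn: [ -89.8 -300.7   16.5]
top [451.969 329.377] -0.319 45.09 (array([ 646.23894769, -152.2412815 ]), np.float64(-0.11465288473977969), np.float64(45.19985460450593))
scene [451.075 329.427] -0.311 44.885 (array([ 645.83810573, -152.61548544]), np.float64(-0.10940059332368575), np.float64(44.94019806294474))
```

View pics/top12.png

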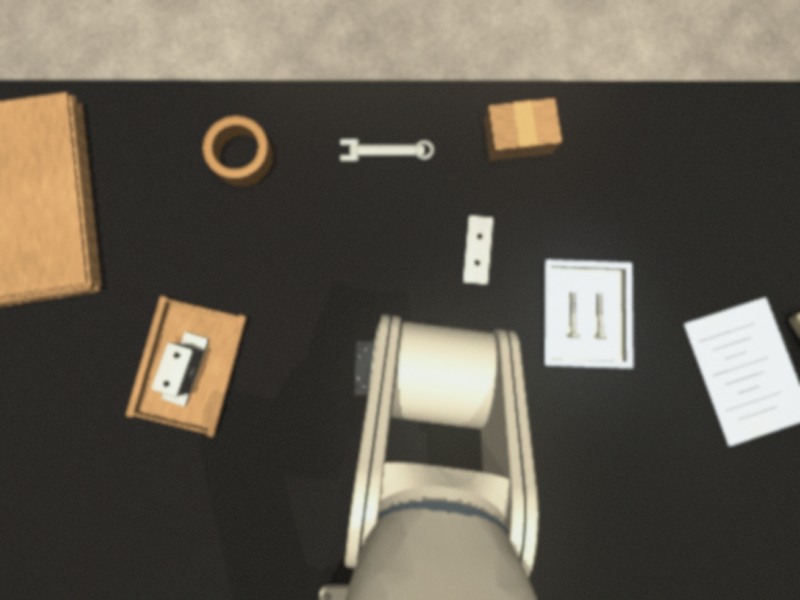

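View pics/scene12.png

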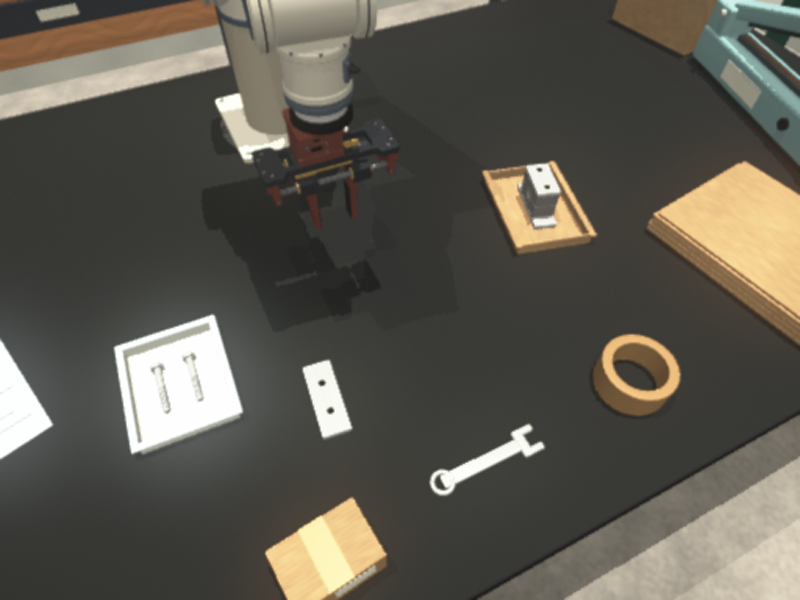

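Both views show the four-piece stack upright in the tray (top view about 180,368), both bolts lying parallel in the pan (572,315 and 600,315), and the spare plate where it was (478,250). The arm is clear of everything. Settling, then handing in.

Call:
send_rows(
  rows=[
    [0, 0, 0, 0, 0],
    [0, 0, 0, 0, 0],
    [0, 0, 0, 0, 0],
    [0, 0, 0, 0, 0],
    [0, 0, 0, 0, 0],
  ],
)

```text
t: 51.55
ee_pos: [450.9, -49.7, 215.4]
orientation: [-0.061, -3.141, -0.0]
ft_force: [-0.3, -0.0, 0.1]
width: 43.8
```

```bash
python3 -c "
from workcell import ctrl
print(ctrl.close_job())"
```

```text
the job is handed in; nothing more can be done
None
```

The clamp set is made up and the job was handed in at about 51.6 s. In the tray, the groove-up jaw, the groove-down jaw and then the cover plate are stacked on the weld plate. Both hex bolts lie flat, side by side, in the pan.

- **Weld plate:** I first squeezed it lightly between the fingers, where it lay, to line it up with the gripper; the cameras showed it hardly moved.
- **Stack:** the cover plate's holes put its centre at about (451.5, 329.4) mm, turned -0.315 rad. The weld plate measured (451.5, 329.5) mm and -0.309 rad, so they agree to well under 1 mm. The two cameras disagree by about 0.9 mm along x.
- **Spare plate:** its holes measured within 0.1 mm of the first reading, so it did not move.
- **Forces:** the wrist readings I saw stayed around 2 N or less throughout.

Some stack checks failed while the arm blocked the cameras: the top-view check of the upper jaw, and the first cover check in both views. I repeated the cover check later with a clear view and it was good. The upper jaw was confirmed only by the scene camera, at (450.8, 329.6) mm, which is within that camera's usual offset.

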